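Change over the stirrer and send off the loaded tray

ROBOT

A 6-joint arm with a two-finger parallel gripper is mounted at the origin on the work surface. World frame = base frame: x ahead of the robot, y to its left, z up, the work surface at z = 0. Lengths are in mm, angles in rad, forces in N, time in s.
With the tool pointing down it reaches from about 275 to 975 mm from the base axis. Payload 8.4 kg.
Tool frame: the origin (TCP) lies midway between the tips of the shut fingers; the grasp point (between the pads) lies 19 mm behind it (tcp_to_grasp is the distance from the TCP to the grasp point, in mm); x points along the fingers, y is the direction in which the jaws open and shut, and the axes are right-handed (so a half turn about x gives the same grasp; the last joint's range is limited). The gripper opens to 92 mm and grips with 3 to 60 N. Pads are 20 mm wide; open, the fingers measure 128 mm over their backs; the gripper's body (75 mm by 189 mm) begins 69 mm behind the grasp point.
Start: joints at [1.166, 0.353, 1.633, -0, 1.155, -0.002], TCP at [244.996, 574.982, 214.583] pointing down, gripper open.
Joint ranges: [-2.63, 2.63], [-0.92, 2.1], [0.06, 2.66], [-1.3, 4.44], [0, 2.69], [-3.02, 3.02]. Speed limits (rad/s): [2.22, 2.22, 2.79, 3.14, 3.14, 3.14].

INTERFACE

Orientations are given as a rotation vector (axis times angle).
In Python, from workcell import * gives the robot as it stands. The module is installed in compiled form; this text tells all that it offers.
- The arm moves only by the tool servo_tool, never from a script. Its argument "moves" is a list of rows, each a list of 4 numbers: the shift along the tool's x, y, z in m, then the turn about the tool's x in rad. In form: [[tx, ty, tz, yaw], ...]. A call has 1 to 10 rows; each row is the pose to reach, as a shift and turn from the pose commanded when the call began, along the tool's axes at that moment; what a row does not reach only later rows make up. A row lasts 1/12 s, in which the tool goes at most 41.7 mm and 7.16 degrees, less where a joint would pass 70% of its speed; a pose out of reach is approached as far as the arm can. A call with a gripper value outside its range is refused whole. "gripper" is the finger opening in m, from 0 to 0.0919, set as the call begins (left out, the last holds). The fingers move at their own pace and stop on an object; "squeeze" is the grip in N (left out, the last holds). Time passes only in rows, so rows that repeat a pose let the fingers close. It gives the time, the measured TCP pose, the force and the opening at its end, in the units of the state.
- get_state(): the state, without advancing time (a new reading comes with each control period).
- capture(name): name is "side" or "top"; returns a dict with "color" (420x560x3 uint8, blue, green, red), "camera_matrix" (3x3 intrinsics, pixels), "R" (3x3) and "t" (3): a world point X has camera coordinates R X + t. Camera axes: x right, y down, z forward; pixel columns grow to the right and rows downward; lengths in mm; the calibration is good to about 2 mm. A picture is of the moment at which its call begins. There is no depth.
- job_done(): hands the job in, once; it reports no verdict.
The state is a dict: "time": time; "q": joint angles; "qvel": joint speeds; "effort": joint torques, N m; "ee_pos": TCP position; "eef_rot": TCP orientation; "force": force on the tool from outside, world axes, zero at the start; "ft_torque": the same for the moment, N m; "opening": opening from 0.0 (shut) to 1.0 (fully open).
Only numpy, scipy, OpenCV 4.12 (cv2) and the standard library are available. Lean on these libraries where they do the work, as an engineer would, in place of code of your own. Each camera call takes 0.05 s, during which the arm holds its last target.

TASK

The batch in the tall bottle is mixed: swap it with the short bottle, so that the tall bottle stands in the tray's bottle bay and the short bottle stands in the middle of the stirrer's plate. Stand every sample jar upright in the tray's larger compartment too, and then, without lifting the tray, push it loaded along the bench until all of it, handles included, lies inside the white tape outline. Let neither bottle fall over, and leave the other things on the bench where they are.

Things in the scene. Friction and masses are not known exactly. Their poses are not given: they have to be found in the camera images.
- tall_bottle: taller of two clear glass screw-cap bottles with paper label and grey cap, 160 mm high, about 0.38 kg. Lower body 70 mm across up to 95 mm, then a shoulder and neck; the cap (grip it here) is 50 mm across and takes the top 33 mm. Origin: centre of its underside; z up. At the start it stands on the stirrer's plate.
- short_bottle: shorter bottle of the same kind, 105 mm high, about 0.24 kg; lower body 56 mm across up to 52 mm, cap 50 mm across on the top 33 mm. Origin: centre of its underside; z up. At the start it stands in the tray's bottle bay.
- jar1: low clear screw-cap sample jar with a white lid, standing: body 57 mm across, lid 60 mm across and 17 mm high, 50 mm high in all, about 100 g. Origin: centre of its underside; z up. All sample jars are alike; between two and four are present (None if absent).
- jar2: low clear screw-cap sample jar with a white lid, standing: body 57 mm across, lid 60 mm across and 17 mm high, 50 mm high in all, about 100 g. Origin: centre of its underside; z up. All sample jars are alike; between two and four are present (None if absent).
- jar3: low clear screw-cap sample jar with a white lid, standing: body 57 mm across, lid 60 mm across and 17 mm high, 50 mm high in all, about 100 g. Origin: centre of its underside; z up. All sample jars are alike; between two and four are present (None if absent).
- jar4: low clear screw-cap sample jar with a white lid, standing: body 57 mm across, lid 60 mm across and 17 mm high, 50 mm high in all, about 100 g. Origin: centre of its underside; z up. All sample jars are alike; between two and four are present (None if absent).
- tray: loose blue plastic carrying tray, about 0.45 kg empty; body 170 mm (x) by 255 mm (y), 36 mm high, floor and walls 5 mm thick, a 32 mm high cross wall at y = +32 mm, a bar handle at each end. Origin: centre of its underside on the bench; z up. Its long side (y) runs roughly along world y. It slides on the bench when pushed with a few newtons (loaded, about 10 N).
- handle_right (a point): middle of the bar handle at the tray's -y end, 25 mm above the bench. The bar is 130 mm along x, 10 mm thick, from 14 to 36 mm above the bench; its outer face is at y = -162 mm in the tray's frame, with a 25 mm gap between bar and tray. The handle at the +y end is its mirror image.
- bay (a point): middle of the floor of the tray's bottle bay (y = +35 to +122 mm of the tray, 160 mm wide along x), 5 mm above the bench; axes as the tray's
- jar_side (a point): middle of the floor of the tray's larger compartment (y = -122 to +30 mm of the tray, 160 mm wide along x), 5 mm above the bench; axes as the tray's
- tray_corner0 (a point): corner of the tray with its handle counted in, at bench level: x = -85, y = -162 mm in the tray's frame
- tray_corner1 (a point): corner of the tray with its handle counted in, at bench level: x = -85, y = +162 mm
- tray_corner2 (a point): corner of the tray with its handle counted in, at bench level: x = +85, y = -162 mm
- tray_corner3 (a point): corner of the tray with its handle counted in, at bench level: x = +85, y = +162 mm
- plate (a point): middle of the top of the stirrer's round white plate, 135 mm across, 100 mm above the bench. The stirrer is a fixed white box about 165 by 150 mm under the plate, with two knobs on its front, to the left of the robot.
- outline: rectangle of white tape, 15 mm wide and flat on the bench (fixed, nothing to feel), marking the collecting place. Clear opening 220 mm (its x) by 365 mm (its y), outer size 250 by 395 mm. Origin: its middle; axes as the world's but turned by its yaw. It lies to the left (+y) of the tray at the start, whose +y end may lie over it; else the bench inside it is empty.
- dishes: bystander: stack of three flat round dishes, 90 mm across, 42 mm high; origin: centre of the underside
- beaker: bystander: small glass beaker with a stirring rod, 62 mm across, 82 mm high (rod to 109 mm); origin: centre of the underside
- tip_box: bystander: blue box of pipette tips, 85 by 122 mm, 68 mm high; origin: centre of the underside
- tube_rack: bystander: orange tube rack, 50 by 120 mm, 63 mm high; origin: centre of the underside
- marker: bystander: marker pen lying flat, 140 mm long (its x), 14 mm thick; origin: middle of its underside
Not all that is in view belongs to the job. Leave any brown look-alike of the jar4 alone.

How it is judged:
By the outcome, as a careful person would: the job done as asked, in the order asked, and still so for the second after the job is handed in, with the robot touching nothing.
Of jar1, jar2, jar3, jar4 only 2 to 4 are there at a start; the rules pass over those that are not, and their reading is None.
At some moment in a run one of jar1, jar2, jar3, jar4 may be knocked a few centimetres aside while the robot is not near it.
It also fails if it takes over 210 s, if anything falls off the work surface, if the arm or the gripper's body presses on something with over 40 N, if the wrist force passes 120 N, or if a joint passes its speed limit or range.

## Working session

There is one attempt and no reset: what is moved stays moved. The work goes in short steps, Python scripts to look and compute and a tool call to move; the robot and the scene stay as the last step left them, time stands still between calls to the robot, and variables do not carry over. Pictures are saved under pics/ and viewed, and the job is handed in when it is done.

Besides the shell and the picture viewer there is one more tool, called after ">>>" as name([rows], argument=value, ...), one row to a line, values as JSON. servo_tool: Moves the arm, as the interface text tells. Its arguments: {"type":"object","properties":{"moves":{"type":"array","items":{"type":"array","items":{"type":"number"}}},"gripper":{"type":"number"},"squeeze":{"type":"number"}},"required":["moves"]}

```bash
mkdir -p pics; ls; cat > h.py <<'E'
from workcell import *
import numpy as np, cv2
def snap(n,f):
    c=capture(n); cv2.imwrite('pics/'+f,c['color']); np.savez('pics/'+f+'.npz',K=c['camera_matrix'],R=c['R'],t=c['t']); return c
def ray(c,u,v):
    K,R,t=[np.array(c[k],float) for k in(('camera_matrix','R','t'))]
    o=-R.T@t; d=R.T@np.linalg.solve(K,[u,v,1]); return o,d
def onz(c,u,v,z):
    o,d=ray(c,u,v); return o+d*(z-o[2])/d[2]
def proj(c,X):
    p=c['R']@np.array(X,float)+np.array(c['t']).ravel(); q=c['camera_matrix']@p; return q[:2]/q[2]
def tri(rays):
    A=np.zeros((3,3));b=np.zeros(3)
    for o,d in rays:
        d=d/np.linalg.norm(d);P=np.eye(3)-np.outer(d,d);A+=P;b+=P@o
    X=np.linalg.solve(A,b); return X,[np.linalg.norm(np.cross(X-o,d/np.linalg.norm(d))) for o,d in rays]
E
python3 - <<'E'
from h import *
np.set_printoptions(precision=2,suppress=True)
for n in('side','top'):
    c=snap(n,n+'0.png'); print(n,c['camera_matrix'],-c['R'].T@np.array(c['t']).ravel(),c['R'])
print(get_state())
E
```

```text
pics
side [[421.06   0.   279.88]
 [  0.   421.06 209.01]
 [  0.     0.     1.  ]] [  -2.47 -682.9   823.86] [[ 0.8  -0.6   0.  ]
 [-0.4  -0.54 -0.74]
 [ 0.44  0.59 -0.67]]
top [[488.54   0.   276.4 ]
 [  0.   488.54 214.4 ]
 [  0.     0.     1.  ]] [ 338.41  -24.79 1285.78] [[ 0.01 -1.    0.  ]
 [-0.99 -0.01 -0.12]
 [ 0.12 -0.   -0.99]]
{'time': 0.1, 'q': array([ 1.17,  0.35,  1.63, -0.  ,  1.16, -0.  ]), 'qvel': array([-0., -0., -0., -0.,  0.,  0.]), 'effort': array([  0.  , -59.49, -33.49,   0.07,   0.02,   0.  ]), 'ee_pos': array([244.84, 574.58, 213.96]), 'eef_rot': array([ 0.32,  1.55, -0.32]), 'force': array([ 0.02, -0.18, -0.51]), 'ft_torque': array([ 0.05, -0.  ,  0.01]), 'opening': 1.0014161847254228}
```

View pics/top0.png

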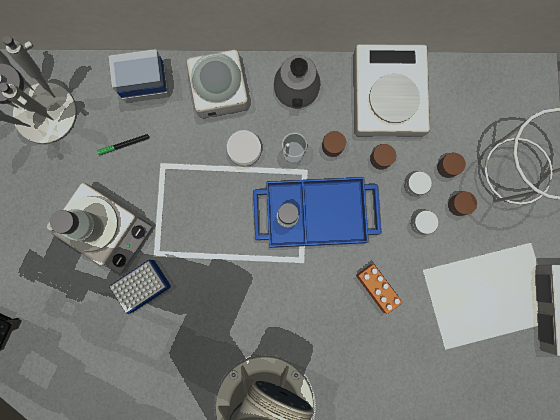

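View pics/side0.png

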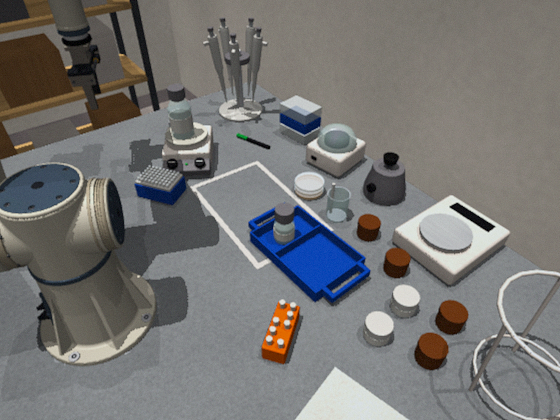

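```bash
python3 - <<'E'
from h import *
np.set_printoptions(precision=1,suppress=True)
T=capture('top');S=capture('side')
st=get_state()
print('tcp',proj(T,st['ee_pos']),proj(S,st['ee_pos']),proj(T,[0,0,0]),proj(S,[0,0,0]))
from scipy.spatial.transform import Rotation as Ro
print(Ro.from_rotvec(st['eef_rot']).as_matrix())
for n,c in(('top',T),('side',S)):
    im=c['color'];hsv=cv2.cvtColor(im,cv2.COLOR_BGR2HSV)
    b=cv2.inRange(hsv,(105,150,60),(130,255,255))
    w=cv2.inRange(hsv,(0,0,165),(180,40,255))
    for nm,m in(('blue',b),('white',w)):
        cs,_=cv2.findContours(m,cv2.RETR_EXTERNAL,cv2.CHAIN_APPROX_SIMPLE)
        for k in cs:
            a=cv2.contourArea(k)
            if a>150: print(n,nm,a,np.array(cv2.boundingRect(k)),np.array(cv2.minAreaRect(k)[0]),np.array(cv2.minAreaRect(k)[1]),cv2.minAreaRect(k)[2])
    cv2.imwrite(f'pics/{n}_a.png',cv2.resize(im[150:290,40:400] if n=='top' else im[70:370,130:450],None,fx=2.2 if n=='top' else 2,fy=2.2 if n=='top' else 2,interpolation=cv2.INTER_CUBIC))
E
```

```text
tcp [ -3.5 313.5] [ 95.9 100.3] [264.5 405.7] [100.6 314.4]
[[-0.   0.4  0.9]
 [-0.   0.9 -0.4]
 [-1.  -0.  -0. ]]
top blue 7542.5 [254 177 127  70] [316.6 211.6] [ 65.2 125.5] 87.33700561523438
top white 377.0 [552 265   8  91] [555.5 310. ] [90.  7.] 90.0
top white 8463.5 [423 243 115 107] [486.9 295.5] [ 82.8 112.4] 75.49983215332031
top white 376.5 [415 211  23  23] [426. 222.] [22. 22.] 90.0
top white 276.0 [107 204  27  44] [120.9 227.1] [20.3 43.6] 10.784297943115234
top white 922.0 [ 63 183  54  65] [ 91.6 214.9] [63.8 41. ] 56.3099365234375
top white 361.5 [409 172  23  22] [420.  182.5] [21. 22.] 90.0
top white 1741.5 [154 163 154 100] [230.7 212.5] [150.2  93.7] 2.5261166095733643
top white 830.5 [227 130  34  33] [243.5 146. ] [32. 33.] 90.0
top white 313.0 [514 108  46  91] [536.5 153. ] [90. 45.] 90.0
top white 1077.0 [ 13 104  62  39] [ 43.  123.7] [61.2 36.9] 2.4895529747009277
top white 427.5 [191  72  56  39] [218.3  91.7] [29.8 52.2] 78.69007110595703
top white 259.0 [187  50  54  32] [213.2  64.8] [22.7 52. ] 78.69007110595703
top white 383.0 [109  50  48  37] [13
[... 695 characters left out ...]
 [102.  61.] 90.0
side white 4636.5 [395 195 115  79] [452.1 230.6] [94.  68.4] 36.869895935058594
side white 178.5 [ 76 194  13  33] [ 86.  210.7] [12.3 31. ] 18.434947967529297
side white 511.5 [294 171  31  23] [309. 182.] [30. 22.] 0.0
side white 256.5 [  0 163  83  54] [ 44.1 197. ] [34.  88.4] 52.9801139831543
side white 1042.0 [190 161 144 108] [261.  208.4] [125.1  84.6] 50.38931655883789
side white 475.0 [308 124  57  38] [336. 144.] [40.9 41.4] 43.15238952636719
side white 234.5 [172 122  39  23] [191.5 134. ] [18.6 40.1] 60.945396423339844
side white 303.5 [219  99  32  21] [234.5 109. ] [20. 31.] 90.0
side white 364.5 [280  95  41  20] [300.  104.4] [38.4 14.8] 25.016895294189453
```

View pics/top_a.png

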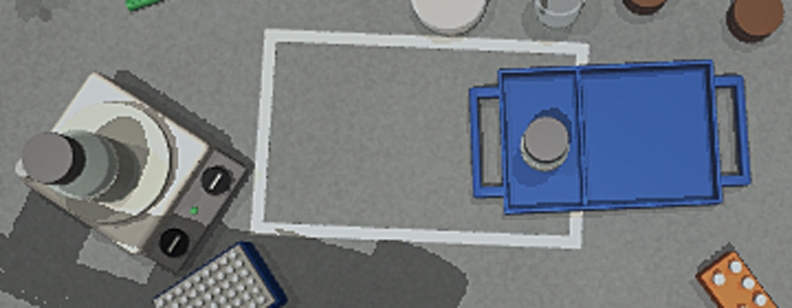

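View pics/side_a.png

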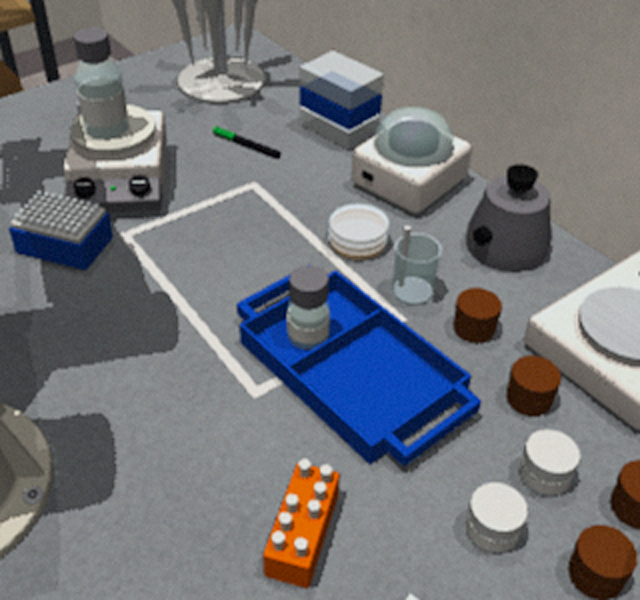

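```bash
python3 - <<'E'
from h import *
T=cv2.imread('pics/top0.png');S=cv2.imread('pics/side0.png')
def cr(im,x0,x1,y0,y1,f=6): return cv2.resize(im[y0:y1,x0:x1],None,fx=f,fy=f,interpolation=cv2.INTER_CUBIC)
a=cr(T,40,106,190,250);b=cr(T,256,322,186,246)
c=cr(S,150,216,80,140);d=cr(S,256,322,195,255)
cv2.imwrite('pics/z.png',np.vstack([np.hstack([a,b]),np.hstack([c,d])])[:, :])
e=cr(T,400,450,165,240,4);f=cr(S,360,425,275,350,4)
cv2.imwrite('pics/z2.png',np.hstack([e,f]))
E
```

```text
(no output)
```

View pics/z.png

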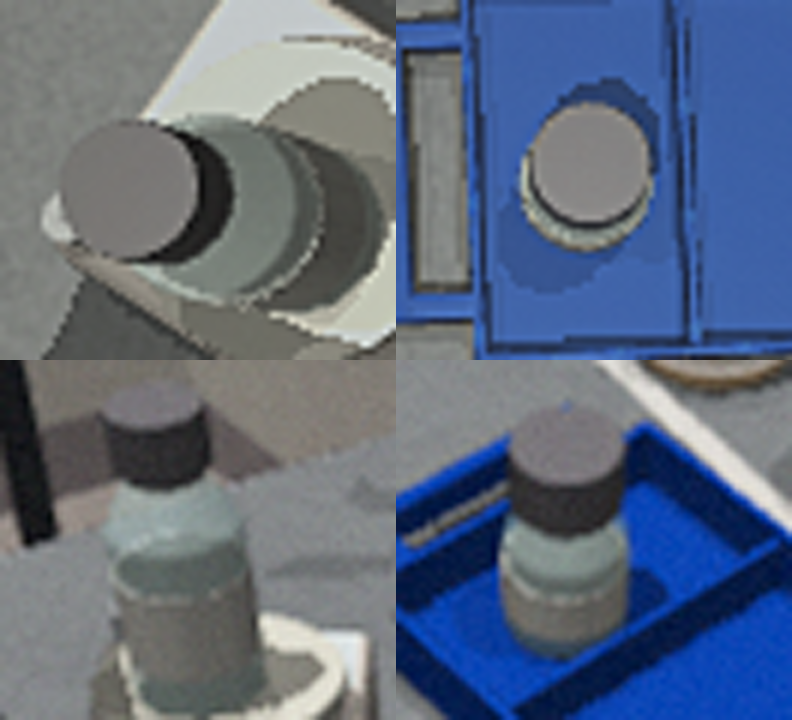

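View pics/z2.png

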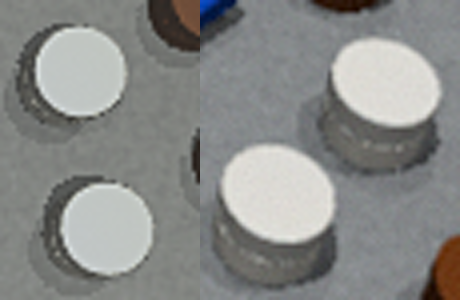

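```bash
python3 - <<'E'
from h import *
np.set_printoptions(precision=1,suppress=True)
T=capture('top');S=capture('side')
for n,a,b in [('tall',(61.3,221.5),(175.5,87.3)),('short',(287.9,212.9),(284.2,209)),('jarA',(420,182.7),(406.2,295.1)),('jarB',(426,222),(379.1,322.8))]:
    X,r=tri([ray(T,*a),ray(S,*b)]); print(n,X,r)
im=T['color'];hsv=cv2.cvtColor(im,cv2.COLOR_BGR2HSV)
# outline outer/inner
w=cv2.inRange(hsv,(0,0,150),(180,40,255))
lab=np.zeros_like(w);cs,_=cv2.findContours(w,cv2.RETR_EXTERNAL,cv2.CHAIN_APPROX_NONE)
k=max([c for c in cs if 150<cv2.boundingRect(c)[2]<170],key=cv2.contourArea)
mm=np.zeros_like(w);cv2.drawContours(mm,[k],-1,255,-1);mm&=w
def line(sel,axis):
    ys,xs=np.nonzero(mm); P=[]
    for i in sel:
        j=ys[(xs==i)] if axis==0 else xs[ys==i]
        yield i,j
# left tape: rows 185..235, centre col; top tape: cols 175..240; bottom tape similarly; right tape rows 178 & 245+
def mid(rows=None,cols=None,lim=None):
    out=[]
    for i in (rows if rows is not None else cols):
        r=(mm[i,lim[0]:lim[1]] if rows is not None else mm[lim[0]:lim[1],i]).nonzero()[0]
        if 2<=len(r)<=10:
            c=r.mean()+lim[0]; out.append((c,i) if rows is not None else (i,c))
    return np.array([onz(T,u,v,0)[:2] for u,v in out])
L=mid(rows=range(180,245),lim=(150,170)); Tp=mid(cols=range(175,295),lim=(155,180)); B=mid(cols=range(175,290),lim=(245,268))
R=mid(rows=list(range(180,186))+list(range(235,252)),lim=(296,312))
for n,P in(('L',L),('Tp',Tp),('B',B),('R',R)):
    if len(P)<3: print(n,len(P));continue
    m=P.mean(0);d=np.linalg.svd(P-m)[2][0];print(n,len(P),m,np.degrees(np.arctan2(d[1],d[0])))
# tray: blue contour outer at handle level
b=cv2.inRange(hsv,(100,120,50),(130,255,255))
cs,_=cv2.findContours(b,cv2.RETR_EXTERNAL,cv2.CHAIN_APPROX_NONE);k=max(cs,key=cv2.contourArea)
box=cv2.boxPoints(cv2.minAreaRect(k)); 
Q=np.array([onz(T,u,v,36)[:2] for u,v in k[:,0,:]],np.float32)
r=cv2.minAreaRect(Q);print('tray',r)
E
```

```text
tall [441.2 427.  257.8] [np.float64(0.8168368059121068), np.float64(0.8168368059120293)]
short [480.  -55.4 107.3] [np.float64(0.40769489709978396), np.float64(0.40769489709976564)]
jarA [ 566.8 -395.9   49.4] [np.float64(0.056063251885316016), np.float64(0.05606325188532176)]
jarB [ 465.8 -409.    48.1] [np.float64(0.4809145417559185), np.float64(0.4809145417558635)]
L 65 [493.  283.4] 177.7393701255393
Tp 120 [611.1  85.5] 87.75692399312234
B 115 [376.   88.4] -92.28141012785683
R 6 [398.4 -94.2] 175.85858601275294
tray ((492.48309326171875, -130.9035186767578), (170.23170471191406, 323.49365234375), 3.1191658973693848)
```

```bash
cat >> h.py <<'E'
from scipy.spatial.transform import Rotation as Ro
def go(x,y,z,ang=None):
    st=get_state();p=st['ee_pos'];R=Ro.from_rotvec(st['eef_rot']).as_matrix()
    a=np.arctan2(R[1,1],R[0,1]); d=R.T@(np.array([x,y,z])-p)
    w=0 if ang is None else (a-ang+np.pi)%(2*np.pi)-np.pi
    print('at',p.round(1),'jaw deg',np.degrees(a).round(2),'-> t',(d/1000).round(4),'yaw',round(w,4),'q6',st['q'][5].round(2),'F',st['force'].round(1),'open mm',round(st['opening']*91.9,1),'t',st['time'])
E
python3 - <<'E'
from h import *
np.set_printoptions(precision=1,suppress=True)
go(441.2,427,300,0)
T=capture('top')
for u,v in[(452,164),(462,203),(383,156),(334,144)]: print(onz(T,u,v,50))
E
```

```text
at [245.  574.8 214.3] jaw deg 66.92 -> t [-0.1 -0.1  0.2] yaw 1.1679 q6 -0.0 F [-0.   0.4 -0.2] open mm 91.8 t 0.3
[ 616.1 -479.7   50. ]
[ 514.6 -501.6   50. ]
[ 636. -302.   50.]
[ 667.  -175.5   50. ]
```

>>> servo_tool([
  [-0.04,0,0,0.12],
  [-0.086,0,0,0.24],
  [-0.086,0,0.03,0.36],
  [-0.086,-0.01,0.06,0.48],
  [-0.086,-0.02,0.09,0.6],
  [-0.086,-0.03,0.12,0.72],
  [-0.086,-0.04,0.15,0.84],
  [-0.086,-0.05,0.18,0.96],
  [-0.086,-0.059,0.21,1.08],
  [-0.086,-0.059,0.2385,1.168],
], gripper=0.0919, squeeze=20)

```text
time: 1.18
ee_pos: [442.0, 425.1, 300.9]
eef_rot: [1.214, 1.206, -1.214]
force: [0.0, 1.6, 0.2]
opening: 1.002
```

>>> servo_tool([
  [0,0,0,0],
  [0,0,0,0],
])

```text
time: 1.35
ee_pos: [442.3, 426.5, 300.4]
eef_rot: [1.21, 1.209, -1.211]
force: [1.2, 0.1, -0.8]
opening: 1.001
```

```bash
python3 - <<'E'
from h import *
go(441.2,427,230,0)
snap('top','t1.png');snap('side','s1.png')
E
```

```text
at [442.3 426.5 300.4] jaw deg -0.1 -> t [ 0.0704 -0.001  -0.0005] yaw -0.0017 q6 0.77 F [ 1.2  0.1 -0.8] open mm 92.0 t 1.35
```

```bash
python3 - <<'E'
from h import *
a=cv2.imread('pics/t1.png')[150:290,0:200];b=cv2.imread('pics/s1.png')[20:220,100:300]
cv2.imwrite('pics/z3.png',np.hstack([cv2.resize(a,(400,280)),cv2.resize(b,(400,400))[:280]]))
E
```

```text
(no output)
```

View pics/z3.png

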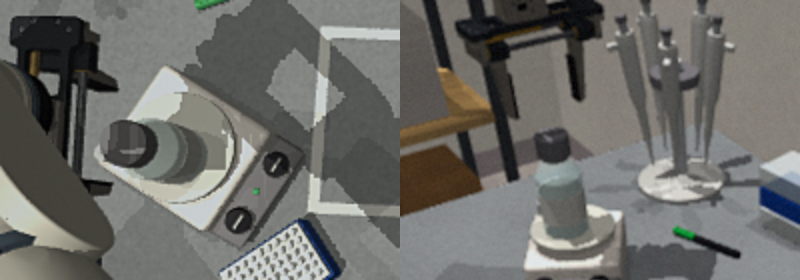

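```bash
python3 - <<'E'
from h import *
T=np.load('pics/t1.png.npz');S=np.load('pics/s1.png.npz')
for c in(T,S):
    c=dict(camera_matrix=c['K'],R=c['R'],t=c['t'])
    for p in([442.3,426.5,300.4],[442.3-46,426.5,300.4],[442.3+46,426.5,300.4]): print(proj(c,p))
E
```

```text
[ 52.63802838 218.44992644]
[ 51.29887387 241.14379844]
[ 53.96284994 195.99894672]
[173.24444104  73.36512917]
[158.30157616  77.50970892]
[187.6902632   69.35841008]
```

>>> servo_tool([
  [0.02,-0.001,-0.0005,0],
  [0.045,-0.001,-0.0005,0],
  [0.065,-0.001,-0.0005,0],
  [0.07,-0.001,-0.0005,0],
  [0.07,-0.001,-0.0005,0],
])

```text
time: 1.87
ee_pos: [438.7, 427.7, 229.2]
eef_rot: [1.205, 1.21, -1.21]
force: [0.4, -0.7, 0.9]
opening: 0.998
```

>>> servo_tool([
  [0,0,0,0],
  [0,0,0,0],
  [0,0,0,0],
  [0,0,0,0],
  [0,0,0,0],
  [0,0,0,0],
], gripper=0.02, squeeze=25)

```text
time: 2.37
ee_pos: [440.4, 427.8, 231.0]
eef_rot: [1.21, 1.209, -1.209]
force: [0.1, 0.2, -0.6]
opening: 0.586
```

>>> servo_tool([
  [0,0,0,0],
  [0,0,0,0],
  [0,0,0,0],
  [0,0,0,0],
])

```text
time: 2.7
ee_pos: [440.5, 427.8, 230.9]
eef_rot: [1.21, 1.209, -1.209]
force: [1.3, 0.1, 3.0]
opening: 0.54
```

>>> servo_tool([
  [-0.01,0,0,0],
  [-0.03,0,0,0],
  [-0.05,0,0,0],
  [-0.06,0,0,0],
  [-0.06,0,0,0],
])

```text
time: 3.12
ee_pos: [440.9, 428.5, 293.0]
eef_rot: [1.212, 1.209, -1.206]
force: [0.8, 1.0, -4.4]
opening: 0.537
```

```bash
python3 - <<'E'
from h import *
go(470,120,300,0)
snap('top','t2.png');snap('side','s2.png')
a=cv2.imread('pics/t2.png')[150:290,0:200];b=cv2.imread('pics/s2.png')[20:220,100:300]
cv2.imwrite('pics/z4.png',np.hstack([cv2.resize(a,(400,280)),cv2.resize(b,(400,400))[:280]]))
E
```

```text
at [440.9 428.5 293. ] jaw deg 0.0 -> t [-0.0077  0.0291  0.3084] yaw 0.0 q6 0.77 F [ 0.8  1.  -4.4] open mm 49.4 t 3.1167
```

View pics/z4.png

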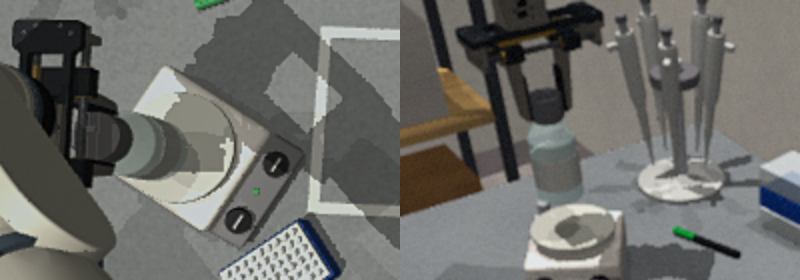

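>>> servo_tool([
  [0,0,0.015,0],
  [0,0.005,0.045,0],
  [0,0.01,0.085,0],
  [0,0.015,0.125,0],
  [0,0.02,0.165,0],
  [0,0.029,0.205,0],
  [0,0.029,0.245,0],
  [0,0.029,0.28,0],
  [0,0.029,0.3,0],
  [0,0.029,0.308,0],
])

```text
time: 4.05
ee_pos: [467.9, 116.2, 289.3]
eef_rot: [1.209, 1.208, -1.214]
force: [0.2, 1.0, -4.6]
opening: 0.538
```

>>> servo_tool([
  [0.02,0,0,0],
  [0.05,0,0,0],
  [0.085,0,0,0],
  [0.12,0,0,0],
  [0.14,0,0,0],
  [0.15,0,0,0],
  [0.152,0,0,0],
  [0.152,0,0,0],
])

```text
time: 4.72
ee_pos: [469.1, 119.9, 138.4]
eef_rot: [1.208, 1.21, -1.21]
force: [-0.4, -0.3, -4.8]
opening: 0.536
```

```bash
python3 - <<'E'
from h import *
go(470,120,132,0)
T=snap('top','t3.png');snap('side','s3.png')
E
```

```text
at [469.1 119.9 138.4] jaw deg 0.02 -> t [ 0.0064  0.0009 -0.0001] yaw 0.0003 q6 0.25 F [-0.4 -0.3 -4.8] open mm 49.3 t 4.7167
```

View pics/s3.png

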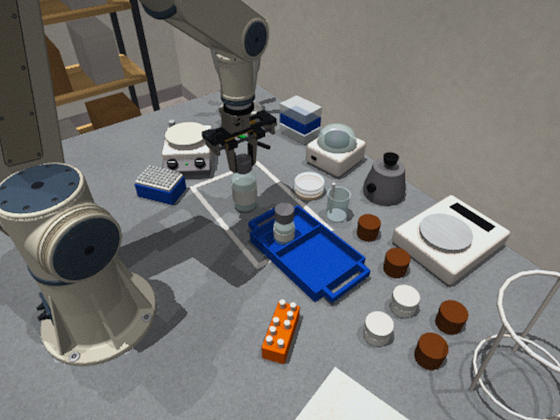

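View pics/t3.png

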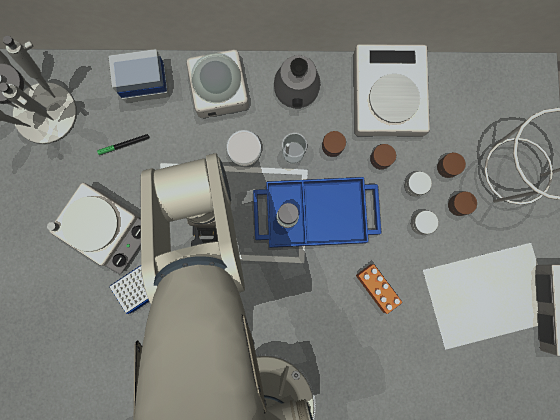

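Tall bottle hangs upright above the empty bench; the plate is clear at top (90,222), side (186,134). Measure the plate and lower the bottle.

>>> servo_tool([
  [0.003,0.0005,0,0],
  [0.0065,0.001,0,0],
  [0.0065,0.001,0,0],
  [0.0065,0.001,0,0],
])

```text
time: 5.15
ee_pos: [470.3, 119.7, 132.3]
eef_rot: [1.209, 1.209, -1.209]
force: [0.9, 0.0, -5.3]
opening: 0.543
```

```bash
python3 - <<'E'
from h import *
go(470,120,132,0)
a=cv2.imread('pics/t3.png')[175:275,40:150];b=cv2.imread('pics/s3.png')[110:180,150:230]
cv2.imwrite('pics/z5.png',np.hstack([cv2.resize(a,(440,400),interpolation=cv2.INTER_CUBIC),cv2.resize(b,(360,315),interpolation=cv2.INTER_CUBIC).repeat(1,0) if 0 else cv2.copyMakeBorder(cv2.resize(b,(360,315),interpolation=cv2.INTER_CUBIC),0,85,0,0,0)]))
E
```

```text
at [470.3 119.7 132.3] jaw deg -0.01 -> t [ 0.0003 -0.0003 -0.0003] yaw -0.0001 q6 0.25 F [ 0.9  0.  -5.3] open mm 49.9 t 5.15
```

View pics/z5.png

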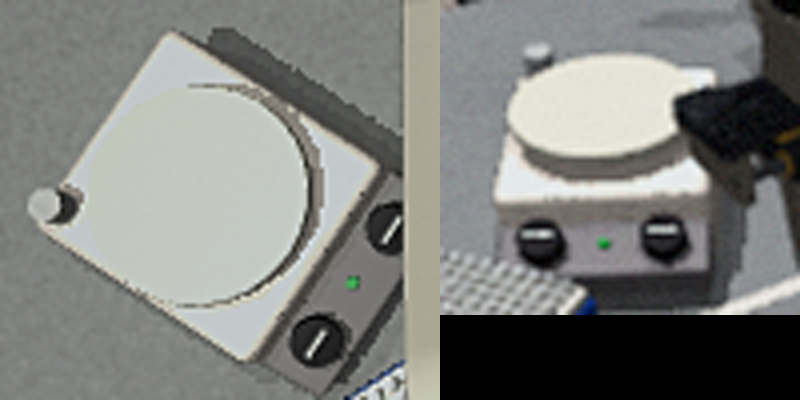

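>>> servo_tool([
  [0.001,0,0,0],
  [0.002,0,0,0],
  [0.002,0,0,0],
  [0.002,0,0,0],
])

```text
time: 5.48
ee_pos: [470.6, 120.0, 130.9]
eef_rot: [1.21, 1.209, -1.209]
force: [-3.2, -0.2, 5.0]
opening: 0.539
```

```bash
python3 - <<'E'
from h import *
def load(n):
    d=np.load('pics/'+n+'.npz');return dict(camera_matrix=d['K'],R=d['R'],t=d['t'],color=cv2.imread('pics/'+n))
T=load('t3.png');S=load('s3.png')
print(T['color'][223,88],T['color'][195,85],S['color'][130,185],S['color'][152,165])
go(0,0,0)
out=[]
for c,(u,v),r in((T,(88,223),(40,150,175,275)),(S,(183,133),(150,230,110,180))):
    im=c['color'].astype(int); m=(np.abs(im-im[v,u]).max(2)<16).astype(np.uint8)
    z=np.zeros_like(m);z[r[2]:r[3],r[0]:r[1]]=m[r[2]:r[3],r[0]:r[1]]
    z=cv2.morphologyEx(z,cv2.MORPH_OPEN,np.ones((3,3)))
    n,l,s,ce=cv2.connectedComponentsWithStats(z); z=(l==l[v,u]).astype(np.uint8)
    k=max(cv2.findContours(z,cv2.RETR_EXTERNAL,cv2.CHAIN_APPROX_NONE)[0],key=cv2.contourArea)
    h=cv2.convexHull(k); e=cv2.fitEllipse(k); print(s[l[v,u]],e,ce[l[v,u]])
    W=np.array([onz(c,*p,100)[:2] for p in k[:,0]],np.float32); print(cv2.minEnclosingCircle(W))
    out.append(ray(c,*e[0]))
print(tri(out))
E
```

```text
[191 199 193] [202 200 195] [215 228 228] [234 232 228]
at [470.6 120.  130.9] jaw deg -0.01 -> t [ 0.1305 -0.4707  0.1202] yaw 0 q6 0.25 F [-3.2 -0.2  5. ] open mm 49.5 t 5.4833
[  55  185   62   66 2696] ((86.43577575683594, 221.27923583984375), (56.82666015625, 60.17621612548828), 3.2312588691711426) [ 86.76557864 221.00964392]
((464.931640625, 439.55426025390625), 82.11361694335938)
[166 123  40  21 646] ((184.90174865722656, 132.91653442382812), (20.245040893554688, 38.64752197265625), 82.20893859863281) [184.73684211 132.86842105]
((451.32623291015625, 430.53570556640625), 65.9458999633789)
(array([455.43542377, 440.40670512,  90.76118797]), [np.float64(2.743389753743421), np.float64(2.743389753743364)])
```

>>> servo_tool([
  [0,0,0,0],
  [0,0,0,0],
  [0,0,0,0],
  [0,0,0,0],
  [0,0,0,0],
  [0,0,0,0],
], gripper=0.0919)

```text
time: 5.98
ee_pos: [470.3, 119.7, 130.1]
eef_rot: [1.209, 1.209, -1.209]
force: [0.3, -1.0, 0.6]
opening: 0.952
```

```bash
cat >> h.py <<'E'
def load(n):
    d=np.load('pics/'+n+'.npz');return dict(camera_matrix=d['K'],R=d['R'],t=d['t'],color=cv2.imread('pics/'+n))
E
python3 - <<'E'
from h import *
T=load('t3.png');S=load('s3.png')
go(470,120,200,0)
out=[]
for c,(u,v),r in((T,(88,223),(40,150,175,275)),(S,(183,133),(150,230,110,180))):
    im=c['color'].astype(int); im=cv2.GaussianBlur(im.astype(np.float32),(3,3),0)
    m=((im[...,1]-im[...,0]>3)&(im[...,1]>175)).astype(np.uint8)
    z=np.zeros_like(m);z[r[2]:r[3],r[0]:r[1]]=m[r[2]:r[3],r[0]:r[1]]
    z=cv2.morphologyEx(z,cv2.MORPH_OPEN,np.ones((3,3)))
    n,l,s,ce=cv2.connectedComponentsWithStats(z); z=(l==l[v,u]).astype(np.uint8)
    k=max(cv2.findContours(z,cv2.RETR_EXTERNAL,cv2.CHAIN_APPROX_NONE)[0],key=cv2.contourArea)
    h=cv2.convexHull(k); e=cv2.fitEllipse(h); print(s[l[v,u]],e,ce[l[v,u]])
    W=np.array([onz(c,*p,100)[:2] for p in k[:,0]],np.float32); print(cv2.minEnclosingCircle(W))
    out.append(ray(c,*e[0]))
print(tri(out))
print(onz(T,88,223.2,100))
E
```

```text
at [470.3 119.7 130.1] jaw deg -0.0 -> t [-0.0699 -0.0003 -0.0003] yaw -0.0 q6 0.25 F [ 0.3 -1.   0.6] open mm 87.5 t 5.9833
[  60  196   56   58 2363] ((87.69923400878906, 224.1768798828125), (53.19889831542969, 57.986515045166016), 37.84946823120117) [ 88.16842996 223.55607279]
((449.44989013671875, 433.1201477050781), 69.95130920410156)
[165 122  41  23 711] ((185.3052978515625, 132.69810485839844), (22.377134323120117, 42.07236862182617), 83.58637237548828) [184.62587904 132.72433193]
((450.02484130859375, 430.3341369628906), 68.43144989013672)
(array([450.59614709, 433.22580994,  96.79006685]), [np.float64(0.42695774236089645), np.float64(0.42695774236082706)])
[452.30451244 431.56776202 100.        ]
```

>>> servo_tool([
  [-0.015,0,0,0],
  [-0.045,0,0,0],
  [-0.065,0,0,0],
  [-0.07,0.002,0.03,0],
  [-0.07,0.005,0.065,0],
  [-0.07,0.008,0.105,0],
  [-0.07,0.01,0.14,0],
  [-0.07,0.01,0.165,0],
  [-0.07,0.01,0.175,0],
  [-0.07,0.01,0.175,0],
])

```text
time: 6.82
ee_pos: [480.2, -56.9, 200.0]
eef_rot: [1.211, 1.208, -1.211]
force: [-0.6, 1.1, 0.0]
opening: 1.001
```

```bash
python3 - <<'E'
from h import *
go(480,-55.4,80,0)
T=snap('top','t4.png');snap('side','s4.png')
E
```

```text
at [480.2 -56.9 200. ] jaw deg -0.16 -> t [ 0.12   -0.0002 -0.0015] yaw -0.0028 q6 -0.12 F [-0.6  1.1  0. ] open mm 92.0 t 6.8167
```

View pics/s4.png

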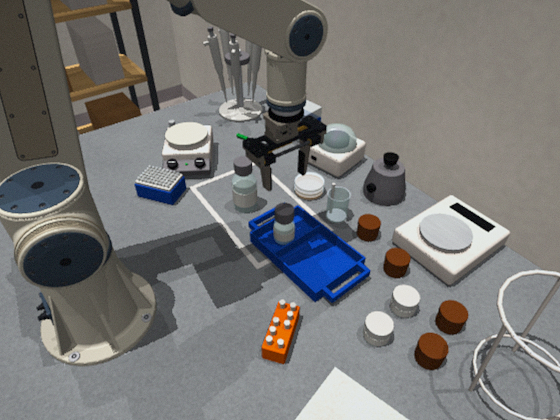

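Tall bottle stands at side (245,188); gripper is over the short bottle, cap at (284,209). Descend and grip.

>>> servo_tool([
  [0.025,0,0,0],
  [0.06,0,0,0],
  [0.09,0,0,0],
  [0.11,0,0,0],
  [0.12,0,0,0],
  [0.12,0,0,0],
  [0.12,0,0,0],
])

```text
time: 7.5
ee_pos: [480.5, -54.4, 80.4]
eef_rot: [1.208, 1.21, -1.209]
force: [-0.1, -0.2, 0.0]
opening: 1.0
```

>>> servo_tool([
  [0,0,0,0],
  [0,0,0,0],
  [0,0,0,0],
  [0,0,0,0],
  [0,0,0,0],
  [0,0,0,0],
  [0,0,0,0],
  [0,0,0,0],
  [0,0,0,0],
  [0,0,0,0],
], gripper=0.02)

```text
time: 8.33
ee_pos: [480.3, -55.3, 80.2]
eef_rot: [1.209, 1.209, -1.209]
force: [-2.0, -0.4, 4.5]
opening: 0.538
```

>>> servo_tool([
  [-0.01,0,0,0],
  [-0.03,0,0,0],
  [-0.065,0,0,0],
  [-0.1,0,0,0],
  [-0.14,0,0,0],
  [-0.18,0,0,0],
  [-0.2,0,0,0],
  [-0.21,0,0,0],
  [-0.21,0,0,0],
])

```text
time: 9.08
ee_pos: [481.1, -55.4, 292.3]
eef_rot: [1.211, 1.206, -1.207]
force: [0.5, -0.6, -2.3]
opening: 0.538
```

```bash
python3 - <<'E'
from h import *
go(450.5,432,290,0)
T=snap('top','t5.png');snap('side','s5.png')
E
```

```text
at [481.1 -55.4 292.3] jaw deg -0.0 -> t [ 0.0019 -0.0307 -0.4874] yaw -0.0001 q6 -0.12 F [ 0.5 -0.6 -2.3] open mm 49.5 t 9.0833
```

View pics/s5.png

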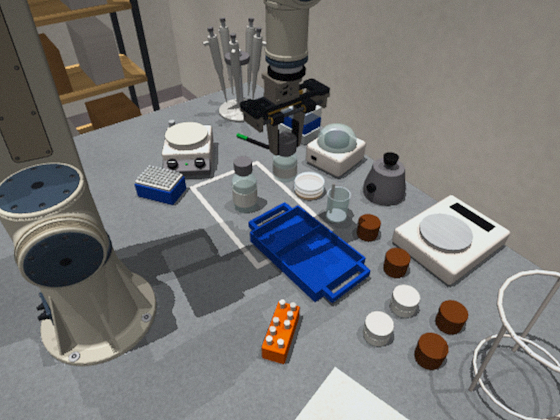

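>>> servo_tool([
  [0,0,-0.015,0],
  [0,0,-0.045,0],
  [0,-0.005,-0.085,0],
  [0,-0.01,-0.125,0],
  [0,-0.012,-0.165,0],
  [0,-0.015,-0.205,0],
  [0,-0.02,-0.245,0],
  [0,-0.02,-0.285,0],
  [0,-0.025,-0.325,0],
  [0,-0.025,-0.365,0],
])

```text
time: 10.02
ee_pos: [453.1, 310.9, 287.3]
eef_rot: [1.205, 1.21, -1.213]
force: [1.5, 0.1, -1.1]
opening: 0.538
```

>>> servo_tool([
  [0,-0.003,-0.04,0],
  [0,-0.005,-0.075,0],
  [0,-0.0055,-0.105,0],
  [0,-0.0055,-0.118,0],
  [0,-0.0055,-0.122,0],
  [0.02,-0.0055,-0.122,0],
  [0.05,-0.0055,-0.122,0],
  [0.08,-0.0055,-0.122,0],
  [0.09,-0.0055,-0.122,0],
  [0.09,-0.0055,-0.122,0],
])

```text
time: 10.85
ee_pos: [448.2, 428.7, 196.4]
eef_rot: [1.203, 1.209, -1.216]
force: [-0.4, -1.2, -2.3]
opening: 0.542
```

```bash
python3 - <<'E'
from h import *
go(450.5,432,176,0)
E
```

```text
at [448.2 428.7 196.4] jaw deg -0.05 -> t [ 0.0204  0.0024 -0.0034] yaw -0.0009 q6 0.76 F [-0.4 -1.2 -2.3] open mm 49.8 t 10.85
```

>>> servo_tool([
  [0,0,0,0],
  [0,0,0,0],
  [0,0,0,0],
])

```text
time: 11.1
ee_pos: [450.8, 432.2, 202.0]
eef_rot: [1.212, 1.209, -1.207]
force: [-0.8, -0.1, -2.4]
opening: 0.541
```

```bash
python3 - <<'E'
from h import *
go(450.5,432,176,0)
snap('top','t6.png');snap('side','s6.png')
a=cv2.imread('pics/t6.png')[150:290,0:200];b=cv2.imread('pics/s6.png')[80:220,100:300]
cv2.imwrite('pics/z6.png',np.hstack([cv2.resize(a,(400,280)),cv2.resize(b,(400,280))]))
E
```

```text
at [450.8 432.2 202. ] jaw deg -0.02 -> t [ 0.026  -0.0003  0.0003] yaw -0.0003 q6 0.76 F [-0.8 -0.1 -2.4] open mm 49.7 t 11.1
```

View pics/z6.png

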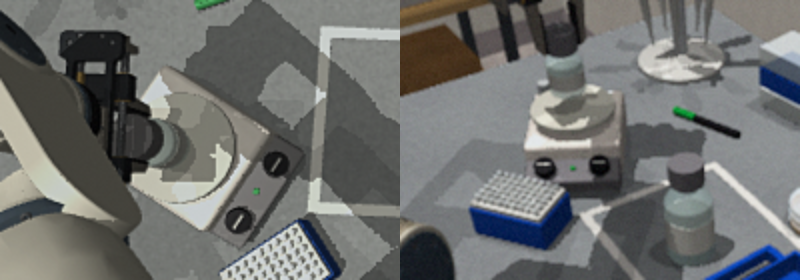

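Short bottle hangs over the plate's middle. Lower to contact and release.

>>> servo_tool([
  [0.01,0,0,0],
  [0.019,0,0,0],
  [0.023,0,0,0],
  [0.025,0,0,0],
  [0.0265,0,0,0],
  [0.028,0,0,0],
  [0.028,0,0,0],
  [0.028,0,0,0],
])

```text
time: 11.87
ee_pos: [449.2, 432.0, 174.8]
eef_rot: [1.21, 1.21, -1.209]
force: [-8.9, -5.6, 25.5]
opening: 0.543
```

>>> servo_tool([
  [0,0,0,0],
  [0,0,0,0],
])

```text
time: 12.03
ee_pos: [449.2, 432.0, 174.8]
eef_rot: [1.21, 1.21, -1.209]
force: [-10.3, -5.2, 25.8]
opening: 0.537
```

>>> servo_tool([
  [-0.0008,0,0,0],
  [-0.001,0,0,0],
  [-0.001,0,0,0],
])

```text
time: 12.28
ee_pos: [449.1, 431.9, 174.8]
eef_rot: [1.209, 1.21, -1.21]
force: [-6.6, -4.2, 17.7]
opening: 0.537
```

>>> servo_tool([
  [0,0,0,0],
  [0,0,0,0],
  [0,0,0,0],
  [0,0,0,0],
  [0,0,0,0],
  [0,0,0,0],
  [0,0,0,0],
], gripper=0.0919)

```text
time: 12.87
ee_pos: [449.8, 431.6, 172.9]
eef_rot: [1.209, 1.209, -1.21]
force: [-0.1, 0.0, -0.2]
opening: 0.997
```

>>> servo_tool([
  [-0.015,0,0,0],
  [-0.045,0,0,0],
  [-0.065,0,0.01,0],
  [-0.065,0.002,0.04,0],
  [-0.065,0.005,0.08,0],
  [-0.065,0.008,0.12,0],
  [-0.065,0.01,0.16,0],
  [-0.065,0.013,0.2,0],
  [-0.065,0.017,0.23,0],
  [-0.065,0.02,0.255,0],
])

```text
time: 13.7
ee_pos: [469.6, 174.4, 238.3]
eef_rot: [1.21, 1.208, -1.21]
force: [0.1, -0.5, -0.7]
opening: 1.003
```

```bash
python3 - <<'E'
from h import *
go(470,120,230,0)
snap('top','t7.png');snap('side','s7.png')
E
```

```text
at [469.6 174.4 238.3] jaw deg -0.05 -> t [0.0083 0.0004 0.0544] yaw -0.0008 q6 0.35 F [ 0.1 -0.5 -0.7] open mm 92.2 t 13.7
```

View pics/s7.png

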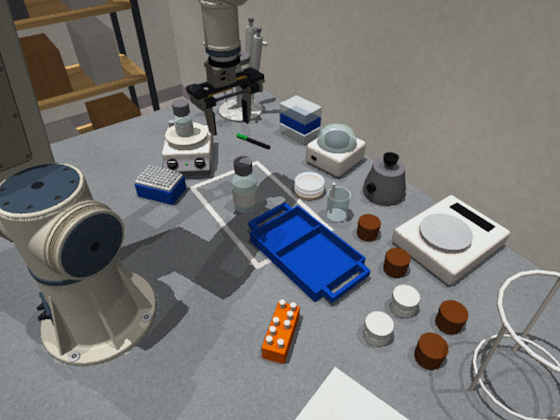

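View pics/t7.png

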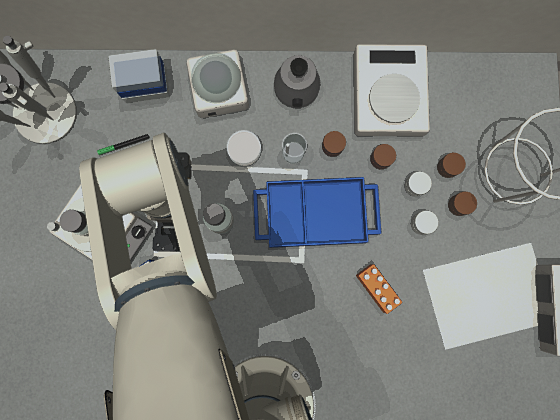

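```bash
python3 - <<'E'
from h import *
T=load('t7.png');S=load('s7.png')
a=cv2.resize(T['color'][190:250,40:106],None,fx=6,fy=6,interpolation=cv2.INTER_CUBIC)
b=cv2.resize(T['color'][186:246,190:256],None,fx=6,fy=6,interpolation=cv2.INTER_CUBIC)
cv2.imwrite('pics/z7.png',np.hstack([a,b]))
for p in([450,432,205],[470,120,160]): print(proj(T,p))
E
```

```text
[ 69.78029382 219.60645911]
[212.97615351 213.86468795]
```

View pics/z7.png

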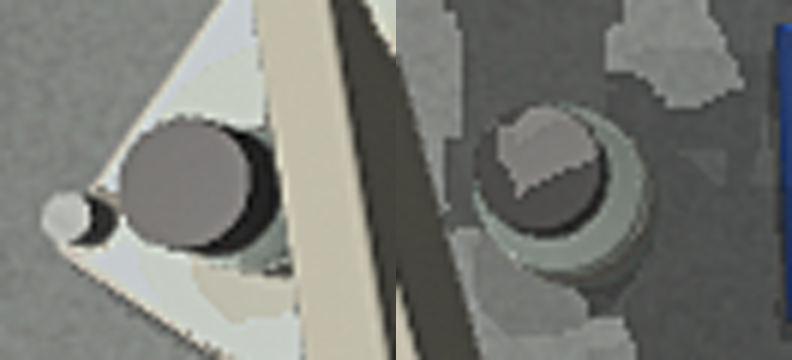

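>>> servo_tool([
  [0,0,0.025,0],
  [0,0,0.045,0],
  [0.02,0,0.054,0],
  [0.05,0,0.054,0],
  [0.08,0,0.054,0],
  [0.1,0,0.054,0],
  [0.107,0,0.054,0],
  [0.107,0,0.054,0],
  [0.107,0,0.054,0],
])

```text
time: 14.55
ee_pos: [470.2, 123.3, 131.6]
eef_rot: [1.209, 1.209, -1.209]
force: [0.2, 0.7, -0.5]
opening: 1.0
```

>>> servo_tool([
  [0,0,0,0],
  [0,0,0,0],
  [0,0,0,0],
  [0,0,0,0],
  [0,0,0,0],
  [0,0,0,0],
  [0,0,0,0],
  [0,0,0,0],
  [0,0,0,0],
  [0,0,0,0],
], gripper=0.02)

```text
time: 15.38
ee_pos: [470.1, 122.7, 131.3]
eef_rot: [1.21, 1.209, -1.209]
force: [-0.1, -0.8, 2.5]
opening: 0.543
```

>>> servo_tool([
  [-0.01,0,0,0],
  [-0.03,0,0,0],
  [-0.06,0,0,0],
  [-0.08,0,0,0],
  [-0.09,0,0,0],
  [-0.09,0,0,0],
  [-0.09,0,0,0],
])

```text
time: 15.97
ee_pos: [469.3, 122.6, 220.7]
eef_rot: [1.209, 1.209, -1.21]
force: [0.1, -0.3, -5.1]
opening: 0.542
```

```bash
python3 - <<'E'
from h import *
go(488.3,-52.5,220,0)
E
```

```text
at [469.3 122.6 220.7] jaw deg 0.0 -> t [0.0007 0.019  0.1751] yaw 0.0001 q6 0.25 F [ 0.1 -0.3 -5.1] open mm 49.8 t 15.9667
```

>>> servo_tool([
  [0,0,0.015,0],
  [0,0.005,0.045,0],
  [0,0.01,0.085,0],
  [0,0.015,0.125,0],
  [0,0.019,0.155,0],
  [0,0.019,0.17,0],
  [0,0.019,0.173,0],
  [0,0.019,0.173,0],
  [0,0.019,0.173,0],
])

```text
time: 16.72
ee_pos: [487.9, -49.7, 219.9]
eef_rot: [1.209, 1.211, -1.211]
force: [-0.4, -0.6, -5.5]
opening: 0.539
```

```bash
python3 - <<'E'
from h import *
go(488.3,-50.5,140,0)
snap('top','t8.png');S=snap('side','s8.png')
b=S['color'][130:310,210:390];cv2.imwrite('pics/z8.png',cv2.resize(b,None,fx=3,fy=3))
E
```

```text
at [487.9 -49.7 219.9] jaw deg -0.03 -> t [0.0799 0.0006 0.0009] yaw -0.0005 q6 -0.1 F [-0.4 -0.6 -5.5] open mm 49.5 t 16.7167
```

View pics/z8.png

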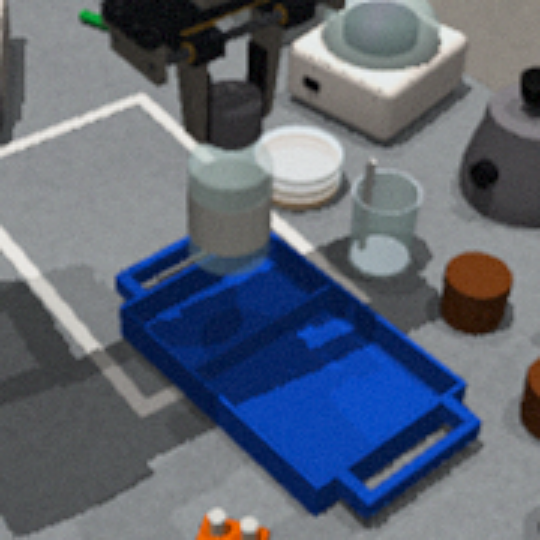

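>>> servo_tool([
  [0.015,0.0005,0.001,0],
  [0.035,0.0005,0.001,0],
  [0.055,0.0005,0.001,0],
  [0.07,0.0005,0.001,0],
  [0.077,0.0005,0.001,0],
  [0.0785,0.0005,0.001,0],
  [0.0785,0.0005,0.001,0],
  [0.0785,0.0005,0.001,0],
])

```text
time: 17.48
ee_pos: [489.9, -51.0, 143.4]
eef_rot: [1.209, 1.209, -1.208]
force: [0.5, -1.2, -3.6]
opening: 0.541
```

```bash
python3 - <<'E'
from h import *
go(488.3,-50.5,137,0)
S=snap('side','s9.png')
b=S['color'][130:310,210:390];cv2.imwrite('pics/z9.png',cv2.resize(b,None,fx=3,fy=3))
E
```

```text
at [489.9 -51.  143.4] jaw deg 0.03 -> t [ 0.0064 -0.0016 -0.0005] yaw 0.0006 q6 -0.11 F [ 0.5 -1.2 -3.6] open mm 49.7 t 17.4833
```

View pics/z9.png

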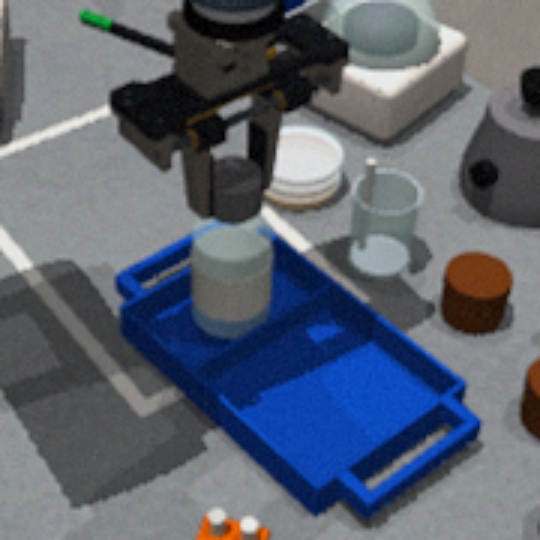

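>>> servo_tool([
  [0.002,0,0,0],
  [0.004,0,0,0],
  [0.0055,0,0,0],
  [0.0055,0,0,0],
  [0.0055,0,0,0],
])

```text
time: 17.95
ee_pos: [489.2, -51.3, 137.1]
eef_rot: [1.209, 1.209, -1.209]
force: [0.4, 1.1, -5.1]
opening: 0.543
```

>>> servo_tool([
  [0.001,0,0,0],
  [0.001,0,0,0],
  [0.001,0,0,0],
])

```text
time: 18.2
ee_pos: [489.5, -51.4, 136.4]
eef_rot: [1.209, 1.209, -1.209]
force: [-0.0, -0.4, -0.5]
opening: 0.541
```

Contact. Release, lift.

>>> servo_tool([
  [0,0,0,0],
  [0,0,0,0],
  [0,0,0,0],
  [0,0,0,0],
  [0,0,0,0],
  [0,0,0,0],
  [0,0,0,0],
], gripper=0.0919)

```text
time: 18.78
ee_pos: [489.3, -51.3, 136.1]
eef_rot: [1.209, 1.209, -1.209]
force: [-0.0, 0.5, 0.5]
opening: 0.995
```

>>> servo_tool([
  [-0.015,0,0,0],
  [-0.045,0,0,0],
  [-0.06,0,0.01,0],
  [-0.06,0,0.04,0],
  [-0.06,0,0.08,0],
  [-0.06,0,0.12,0],
  [-0.06,0,0.16,0],
  [-0.06,0,0.2,0],
  [-0.06,0,0.22,0],
  [-0.06,0,0.22,0],
])

```text
time: 19.62
ee_pos: [489.2, -275.3, 196.1]
eef_rot: [1.211, 1.206, -1.212]
force: [0.3, 0.5, -0.2]
opening: 1.001
```

```bash
cat > jars.py <<'E'
from h import *
import sys
T=snap('top','tj%s.png'%sys.argv[1]);S=snap('side','sj%s.png'%sys.argv[1])
def bl(c):
    hsv=cv2.cvtColor(c['color'],cv2.COLOR_BGR2HSV);w=cv2.inRange(hsv,(0,0,150),(180,40,255));o=[]
    for k in cv2.findContours(w,cv2.RETR_EXTERNAL,cv2.CHAIN_APPROX_NONE)[0]:
        a=cv2.contourArea(k);x,y,ww,h=cv2.boundingRect(k)
        if 300<a<600 and ww<35 and h<35: (cx,cy),s,_=cv2.fitEllipse(k); o.append((cx,cy))
    return o
for a in bl(T):
    for b in bl(S):
        X,r=tri([ray(T,*a),ray(S,*b)])
        if r[0]<3 and 30<X[2]<75: print('jar',X.round(1),round(r[0],1),np.round(a,1),np.round(b,1))
hsv=cv2.cvtColor(T['color'],cv2.COLOR_BGR2HSV);b=cv2.inRange(hsv,(100,120,50),(130,255,255))
k=max(cv2.findContours(b,cv2.RETR_EXTERNAL,cv2.CHAIN_APPROX_NONE)[0],key=cv2.contourArea)
Q=np.array([onz(T,u,v,36)[:2] for u,v in k[:,0,:]],np.float32);print('tray',cv2.minAreaRect(Q))
go(566.8,-395.9,100,0)
E
python3 jars.py 1
```

```text
tray ((492.4166564941406, -130.6060333251953), (170.44557189941406, 322.8772888183594), 3.054898977279663)
at [ 488.9 -271.6  195.7] jaw deg -0.11 -> t [0.0956 0.0782 0.1242] yaw -0.0019 q6 -0.51 F [ 0.7  0.5 -0.7] open mm 91.9 t 19.7167
```

View pics/tj1.png

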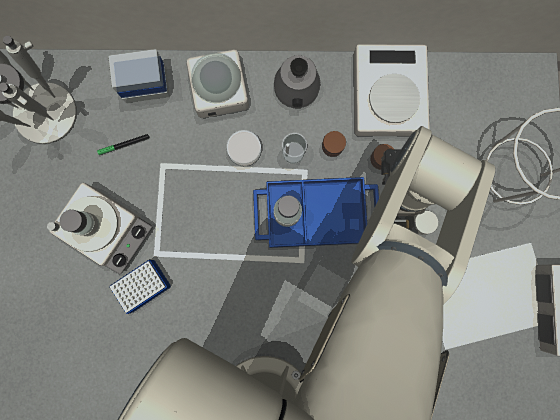

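View pics/sj1.png

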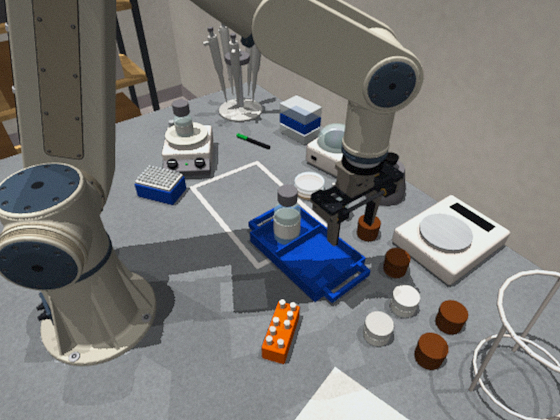

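>>> servo_tool([
  [0,0.01,0.02,0],
  [0,0.03,0.05,0],
  [0,0.05,0.085,0],
  [0.02,0.07,0.11,0],
  [0.05,0.078,0.12,0],
  [0.08,0.078,0.124,0],
  [0.095,0.078,0.124,0],
  [0.095,0.078,0.124,0],
  [0.095,0.078,0.124,0],
])

```text
time: 20.47
ee_pos: [567.2, -393.5, 100.5]
eef_rot: [1.209, 1.212, -1.209]
force: [-0.6, -0.1, 0.5]
opening: 0.996
```

```bash
python3 - <<'E'
from h import *
go(566.8,-395.9,35,0)
S=snap('side','s10.png')
b=S['color'][230:370,320:480];cv2.imwrite('pics/z10.png',cv2.resize(b,None,fx=3,fy=3))
E
```

```text
at [ 567.2 -393.5  100.5] jaw deg 0.07 -> t [ 0.0655 -0.0003  0.0025] yaw 0.0012 q6 -0.61 F [-0.6 -0.1  0.5] open mm 91.5 t 20.4667
```

View pics/z10.png

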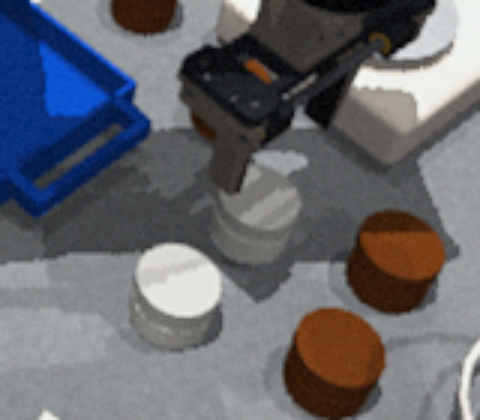

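>>> servo_tool([
  [0.015,0,0.002,0],
  [0.04,0,0.002,0],
  [0.058,0,0.002,0],
  [0.065,0,0.002,0],
  [0.065,0,0.002,0],
  [0.065,0,0.002,0],
])

```text
time: 21.02
ee_pos: [567.7, -397.4, 36.8]
eef_rot: [1.209, 1.208, -1.209]
force: [-0.1, -0.5, 0.2]
opening: 1.001
```

>>> servo_tool([
  [0,0,0,0],
  [0,0,0,0],
  [0,0,0,0],
  [0,0,0,0],
  [0,0,0,0],
  [0,0,0,0],
  [0,0,0,0],
  [0,0,0,0],
  [0,0,0,0],
  [0,0,0,0],
], gripper=0.03)

```text
time: 21.85
ee_pos: [567.5, -397.4, 36.5]
eef_rot: [1.209, 1.209, -1.209]
force: [-0.6, -0.2, 4.9]
opening: 0.647
```

>>> servo_tool([
  [-0.01,0,0,0],
  [-0.03,0,0,0],
  [-0.055,0,0,0],
  [-0.07,0,0,0],
  [-0.075,0,0,0],
  [-0.075,0,0,0],
])

```text
time: 22.35
ee_pos: [568.0, -397.8, 112.7]
eef_rot: [1.209, 1.207, -1.208]
force: [-0.4, 0.5, -1.4]
opening: 0.648
```

```bash
python3 - <<'E'
from h import *
a=np.radians(3.08);c=np.array([492.4,-130.8]);R=np.array([[np.cos(a),-np.sin(a)],[np.sin(a),np.cos(a)]])
for p in([38,-12],[-38,-84],[0,-46],[0,78.5]): print(p,c+R@p)
x,y=c+R@[38,-12]
go(x,y,110,0)
S=snap('side','s11.png')
b=S['color'][200:340,300:460];cv2.imwrite('pics/z11.png',cv2.resize(b,None,fx=3,fy=3))
E
```

```text
[38, -12] [ 530.98987154 -140.74091616]
[-38, -84] [ 458.9682329  -216.72041055]
[0, -46] [ 494.87159171 -176.73355238]
[0, 78.5] [488.18217501 -52.41339431]
at [ 568.  -397.8  112.7] jaw deg -0.0 -> t [ 0.0023 -0.037  -0.257 ] yaw -0.0 q6 -0.61 F [-0.4  0.5 -1.4] open mm 59.5 t 22.35
```

View pics/z11.png

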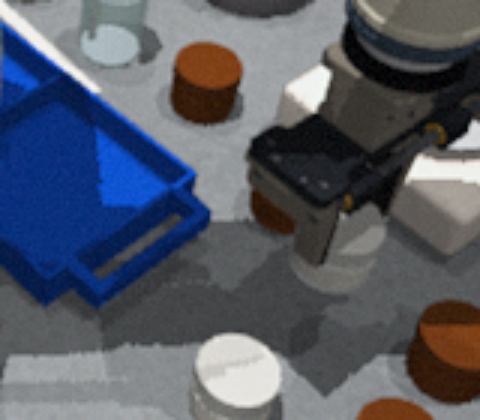

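>>> servo_tool([
  [0,-0.005,-0.02,0],
  [0,-0.01,-0.055,0],
  [0,-0.015,-0.095,0],
  [0,-0.02,-0.135,0],
  [0,-0.025,-0.175,0],
  [0,-0.032,-0.215,0],
  [0,-0.037,-0.24,0],
  [0,-0.037,-0.252,0],
  [0,-0.037,-0.254,0],
  [0,-0.037,-0.254,0],
])

```text
time: 23.23
ee_pos: [530.4, -143.2, 110.5]
eef_rot: [1.208, 1.21, -1.209]
force: [0.2, 0.4, -2.3]
opening: 0.644
```

>>> servo_tool([
  [0.01,0,0,0],
  [0.03,0,0,0],
  [0.05,0,0,0],
  [0.06,0,0,0],
  [0.064,0,0,0],
  [0.064,0,0,0],
  [0.064,0,0,0],
])

```text
time: 23.82
ee_pos: [530.6, -143.9, 47.2]
eef_rot: [1.21, 1.209, -1.21]
force: [-0.1, 0.3, -1.5]
opening: 0.646
```

```bash
python3 - <<'E'
from h import *
go(531,-143.7,42,0)
S=snap('side','s12.png')
b=S['color'][160:320,230:410];cv2.imwrite('pics/z12.png',cv2.resize(b,None,fx=3,fy=3))
E
```

```text
at [ 530.6 -143.9   47.2] jaw deg -0.04 -> t [ 0.0052  0.0004 -0.0002] yaw -0.0007 q6 -0.27 F [-0.1  0.3 -1.5] open mm 59.4 t 23.8167
```

View pics/z12.png

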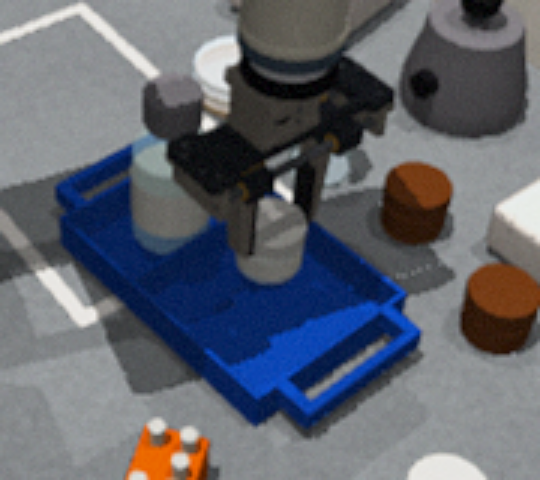

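>>> servo_tool([
  [0.002,0,0,0],
  [0.004,0,0,0],
  [0.005,0,0,0],
  [0.005,0,0,0],
])

```text
time: 24.2
ee_pos: [530.3, -143.2, 42.2]
eef_rot: [1.209, 1.209, -1.209]
force: [0.2, 1.0, -0.9]
opening: 0.645
```

>>> servo_tool([
  [0.0005,0,0,0],
  [0.0005,0,0,0],
  [0.0005,0,0,0],
])

```text
time: 24.45
ee_pos: [530.3, -143.3, 41.6]
eef_rot: [1.209, 1.209, -1.209]
force: [-0.1, -0.6, -1.9]
opening: 0.645
```

>>> servo_tool([
  [0,0,0,0],
  [0,0,0,0],
  [0,0,0,0],
  [0,0,0,0],
  [0,0,0,0],
  [0,0,0,0],
], gripper=0.085)

```text
time: 24.95
ee_pos: [530.3, -143.3, 41.6]
eef_rot: [1.209, 1.209, -1.209]
force: [-0.4, 1.0, -0.2]
opening: 0.924
```

>>> servo_tool([
  [-0.015,0,0,0],
  [-0.045,0,0,0],
  [-0.075,0,0.01,0],
  [-0.1,0,0.03,0],
  [-0.11,0,0.06,0],
  [-0.11,0,0.09,0],
  [-0.11,0,0.11,0],
  [-0.11,0,0.115,0],
  [-0.11,0,0.115,0],
])

```text
time: 25.7
ee_pos: [530.0, -259.4, 151.5]
eef_rot: [1.211, 1.208, -1.211]
force: [-0.3, 0.3, -0.5]
opening: 0.918
```

```bash
python3 jars.py 2; python3 - <<'E'
from h import *
go(465.8,-409,100,0)
E
```

```text
tray ((491.7642822265625, -112.87913513183594), (169.9951629638672, 287.3899230957031), 2.9977805614471436)
at [ 529.9 -257.5  151.2] jaw deg -0.02 -> t [0.051  0.037  0.1384] yaw -0.0004 q6 -0.45 F [-0.6 -0.3 -0.8] open mm 85.0 t 25.8
at [ 529.9 -257.5  151.2] jaw deg -0.02 -> t [ 0.0511 -0.064   0.1516] yaw -0.0004 q6 -0.45 F [-0.6 -0.3 -0.8] open mm 85.0 t 25.8
```

View pics/sj2.png

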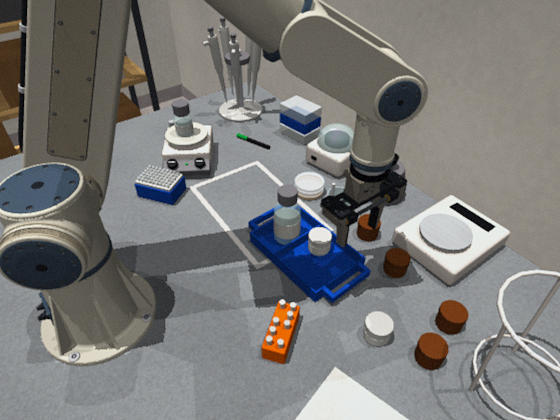

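>>> servo_tool([
  [0,-0.01,0.02,0],
  [0,-0.025,0.055,0],
  [0,-0.04,0.09,0],
  [0.01,-0.055,0.125,0],
  [0.03,-0.064,0.145,0],
  [0.06,-0.064,0.151,0],
  [0.09,-0.064,0.151,0],
  [0.11,-0.064,0.151,0],
  [0.115,-0.064,0.151,0],
  [0.115,-0.064,0.151,0],
], gripper=0.0919)

```text
time: 26.63
ee_pos: [465.6, -407.3, 35.0]
eef_rot: [1.209, 1.214, -1.209]
force: [-0.1, -0.5, 0.0]
opening: 0.997
```

>>> servo_tool([
  [0,0,0,0],
  [0,0,0,0],
])

```text
time: 26.8
ee_pos: [467.5, -409.5, 38.2]
eef_rot: [1.208, 1.207, -1.208]
force: [0.4, -0.9, -0.2]
opening: 1.0
```

```bash
python3 - <<'E'
from h import *
go(465.8,-409,36.5,0)
S=snap('side','s13.png')
b=S['color'][260:400,300:460];cv2.imwrite('pics/z13.png',cv2.resize(b,None,fx=3,fy=3))
E
```

```text
at [ 467.5 -409.5   38.2] jaw deg 0.05 -> t [ 0.0017 -0.0017 -0.0005] yaw 0.0008 q6 -0.72 F [ 0.4 -0.9 -0.2] open mm 91.9 t 26.8
```

View pics/z13.png

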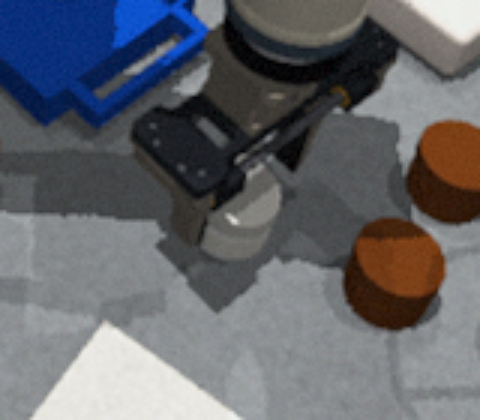

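>>> servo_tool([
  [0.001,-0.001,0,0],
  [0.001,-0.001,0,0],
  [0.001,-0.001,0,0],
  [0.001,-0.001,0,0],
  [0.001,-0.001,0,0],
  [0.001,-0.001,0,0],
  [0.001,-0.001,0,0],
  [0.001,-0.001,0,0],
  [0.001,-0.001,0,0],
  [0.001,-0.001,0,0],
], gripper=0.03)

```text
time: 27.68
ee_pos: [465.3, -409.4, 35.7]
eef_rot: [1.209, 1.209, -1.209]
force: [-0.5, 0.9, 5.1]
opening: 0.647
```

>>> servo_tool([
  [-0.01,0,0,0],
  [-0.03,0,0,0],
  [-0.055,0,0,0],
  [-0.07,0,0,0],
  [-0.075,0,0,0],
  [-0.075,0,0,0],
])

```text
time: 28.18
ee_pos: [465.9, -409.9, 112.2]
eef_rot: [1.209, 1.207, -1.209]
force: [0.1, 0.2, -1.0]
opening: 0.644
```

```bash
python3 - <<'E'
from h import *
go(459,-215.5,110,0)
S=snap('side','s14.png');T=snap('top','t14.png')
b=S['color'][200:380,280:460];cv2.imwrite('pics/z14.png',cv2.resize(b,None,fx=3,fy=3))
E
```

```text
at [ 465.9 -409.9  112.2] jaw deg 0.0 -> t [ 0.0018 -0.0069 -0.1944] yaw 0.0 q6 -0.72 F [ 0.1  0.2 -1. ] open mm 59.2 t 28.1833
```

View pics/z14.png

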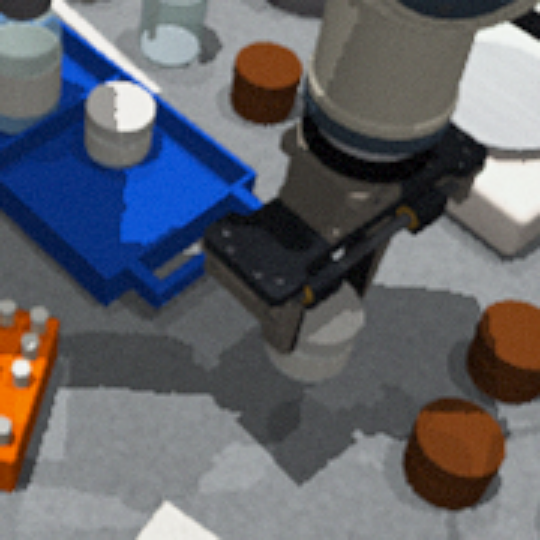

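>>> servo_tool([
  [0,-0.003,-0.02,0],
  [0,-0.006,-0.055,0],
  [0,-0.007,-0.095,0],
  [0,-0.007,-0.135,0],
  [0,-0.007,-0.17,0],
  [0,-0.007,-0.19,0],
  [0,-0.007,-0.195,0],
  [0,-0.007,-0.195,0],
  [0,-0.007,-0.195,0],
])

```text
time: 29.03
ee_pos: [458.3, -214.7, 110.1]
eef_rot: [1.208, 1.21, -1.209]
force: [-0.0, 0.4, -0.8]
opening: 0.648
```

>>> servo_tool([
  [0.01,0,0,0],
  [0.03,0,0,0],
  [0.05,0,0,0],
  [0.06,0,0,0],
  [0.066,0,0,0],
  [0.066,0,0,0],
  [0.066,0,0,0],
  [0.066,0,0,0],
])

```text
time: 29.7
ee_pos: [458.8, -214.8, 45.2]
eef_rot: [1.209, 1.208, -1.209]
force: [-0.6, -0.0, -0.9]
opening: 0.645
```

```bash
python3 - <<'E'
from h import *
go(459,-214.5,40.8,0)
S=snap('side','s15.png')
b=S['color'][160:320,230:410];cv2.imwrite('pics/z15.png',cv2.resize(b,None,fx=3,fy=3))
E
```

```text
at [ 458.8 -214.8   45.2] jaw deg -0.02 -> t [ 0.0044  0.0002 -0.0003] yaw -0.0003 q6 -0.44 F [-0.6 -0.  -0.9] open mm 59.3 t 29.7
```

View pics/z15.png

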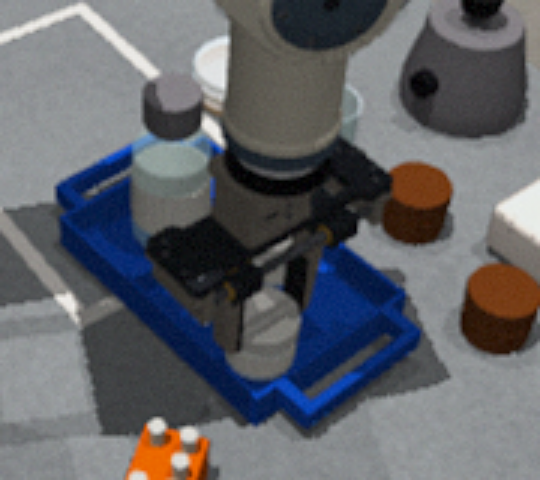

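>>> servo_tool([
  [0.002,0,0,0],
  [0.004,0,0,0],
  [0.0045,0,0,0],
  [0.0045,0,0,0],
])

```text
time: 30.08
ee_pos: [458.8, -214.5, 40.7]
eef_rot: [1.209, 1.208, -1.209]
force: [-0.9, -0.1, 4.8]
opening: 0.643
```

>>> servo_tool([
  [0,0,0,0],
  [0,0,0,0],
  [0,0,0,0],
  [0,0,0,0],
  [0,0,0,0],
  [0,0,0,0],
], gripper=0.08)

```text
time: 30.58
ee_pos: [458.3, -214.3, 40.0]
eef_rot: [1.209, 1.209, -1.209]
force: [0.9, -0.3, -0.7]
opening: 0.872
```

>>> servo_tool([
  [-0.015,0,0,0],
  [-0.045,0,0,0],
  [-0.075,0,0,0],
  [-0.1,0.01,0.03,0],
  [-0.11,0.02,0.06,0],
  [-0.11,0.035,0.09,0],
  [-0.11,0.035,0.12,0],
  [-0.11,0.035,0.13,0],
  [-0.11,0.035,0.13,0],
  [-0.11,0.035,0.13,0],
])

```text
time: 31.42
ee_pos: [492.5, -343.7, 149.4]
eef_rot: [1.211, 1.21, -1.21]
force: [-0.7, 0.7, 0.0]
opening: 0.872
```

```bash
python3 jars.py 3
```

```text
tray ((492.6136474609375, -130.87777709960938), (170.08079528808594, 323.44097900390625), 3.055039882659912)
at [ 492.7 -342.7  149.6] jaw deg 0.02 -> t [0.0495 0.0742 0.0532] yaw 0.0003 q6 -0.61 F [-0.   0.4  0.1] open mm 80.1 t 31.5167
```

View pics/tj3.png

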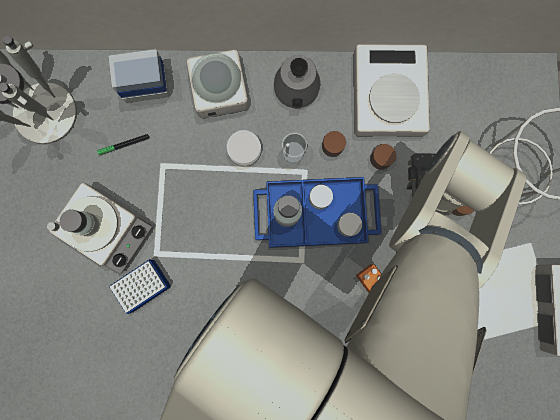

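View pics/sj3.png

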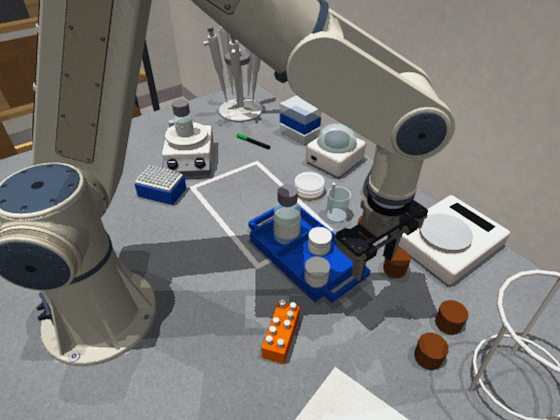

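>>> servo_tool([
  [0.02,0.004,-0.005,-0.02],
  [0.055,0.009,-0.01,-0.04],
  [0.09,0.009,-0.015,-0.053],
  [0.115,0.009,-0.016,-0.053],
  [0.128,0.009,-0.016,-0.053],
  [0.131,0.009,-0.016,-0.053],
  [0.131,0.009,-0.016,-0.053],
  [0.131,0.009,-0.016,-0.053],
  [0.131,0.009,-0.016,-0.053],
], gripper=0.08)

```text
time: 32.27
ee_pos: [503.4, -329.0, 20.8]
eef_rot: [1.17, 1.231, -1.169]
force: [0.1, 0.3, -0.2]
opening: 0.871
```

```bash
python3 - <<'E'
from h import *
go(501.5,-306,18,np.radians(3.06))
S=snap('side','s16.png')
b=S['color'][200:340,270:450];cv2.imwrite('pics/z16.png',cv2.resize(b,None,fx=4,fy=4))
E
```

```text
at [ 503.4 -329.    20.8] jaw deg 3.03 -> t [ 0.0028 -0.0007 -0.0231] yaw -0.0005 q6 -0.63 F [ 0.1  0.3 -0.2] open mm 80.0 t 32.2667
```

View pics/z16.png

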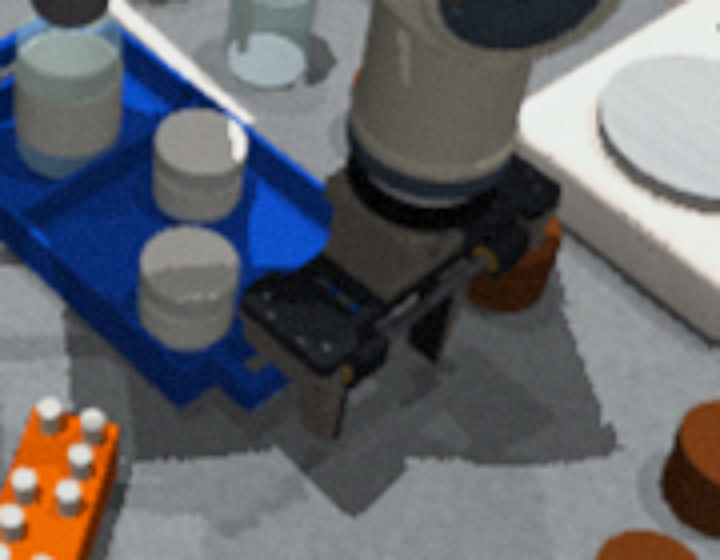

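>>> servo_tool([
  [0.002,-0.0005,-0.005,0],
  [0.003,-0.0005,-0.01,0],
  [0.003,-0.0005,-0.015,0],
  [0.003,-0.0005,-0.019,0],
  [0.003,-0.0005,-0.022,0],
  [0.003,-0.0005,-0.024,0],
  [0.003,-0.0005,-0.026,0],
  [0.003,-0.0005,-0.028,0],
])

```text
time: 32.98
ee_pos: [500.7, -301.0, 16.2]
eef_rot: [1.169, 1.232, -1.17]
force: [-0.2, -5.4, -1.9]
opening: 0.87
```

```bash
python3 - <<'E'
from h import *
go(487,-82,18,np.radians(-2.25))
E
```

```text
at [ 500.7 -301.    16.2] jaw deg 3.07 -> t [-0.0021 -0.002  -0.2194] yaw 0.0928 q6 -0.6 F [-0.2 -5.4 -1.9] open mm 80.0 t 32.9833
```

>>> servo_tool([
  [0,0,-0.003,0.002],
  [0,0,-0.008,0.005],
  [0,0,-0.014,0.008],
  [0,0,-0.02,0.011],
  [0,0,-0.027,0.014],
  [0,0,-0.034,0.018],
  [0,0,-0.041,0.022],
  [0,0,-0.048,0.026],
  [0,0,-0.054,0.03],
  [0,0,-0.06,0.033],
])

```text
time: 33.82
ee_pos: [497.4, -240.8, 16.2]
eef_rot: [1.194, 1.217, -1.194]
force: [-1.8, -4.8, -2.1]
opening: 0.877
```

```bash
python3 jars.py 4 ; python3 - <<'E'
from h import *
go(487,-78,18,np.radians(-2.25))
E
```

```text
tray ((495.0646667480469, -62.70220947265625), (168.88717651367188, 311.24267578125), 0.3532293140888214)
at [ 497.1 -239.9   16.1] jaw deg 1.15 -> t [-0.0839  0.0665  0.1574] yaw 0.0201 q6 -0.47 F [-0.1 -0.5 -0. ] open mm 80.2 t 33.9167
at [ 497.1 -239.9   16.1] jaw deg 1.15 -> t [-0.0018 -0.0068 -0.1621] yaw 0.0594 q6 -0.47 F [-0.1 -0.5 -0. ] open mm 80.2 t 33.9167
```

View pics/tj4.png

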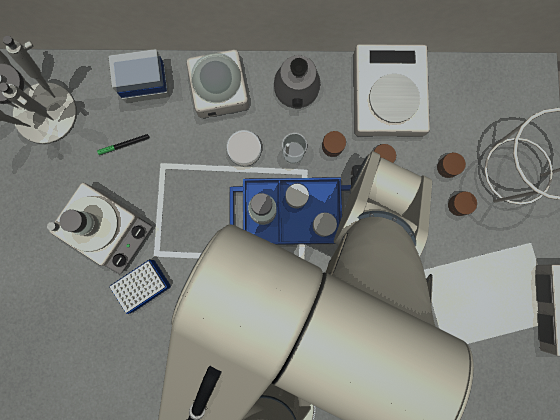

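View pics/sj4.png

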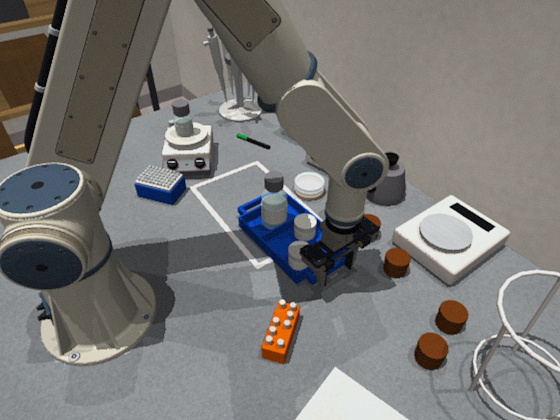

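>>> servo_tool([
  [0,0,-0.003,0.002],
  [0,0,-0.008,0.005],
  [0,-0.001,-0.014,0.008],
  [0,-0.001,-0.021,0.012],
  [0,-0.001,-0.028,0.016],
  [0,-0.002,-0.035,0.02],
  [0,-0.002,-0.042,0.025],
  [0,-0.003,-0.049,0.03],
  [0,-0.003,-0.056,0.035],
  [0,-0.003,-0.062,0.04],
])

```text
time: 34.75
ee_pos: [493.0, -178.9, 16.2]
eef_rot: [1.223, 1.199, -1.224]
force: [-1.2, -6.1, -0.7]
opening: 0.871
```

>>> servo_tool([
  [0,0,-0.006,0.002],
  [0,0,-0.013,0.004],
  [0,0,-0.02,0.007],
  [0,0,-0.027,0.01],
  [0,0,-0.034,0.013],
  [0,0,-0.041,0.016],
  [0,0,-0.047,0.019],
  [0,0,-0.052,0.02],
  [0,0,-0.057,0.02],
  [0,0,-0.06,0.02],
])

```text
time: 35.58
ee_pos: [494.3, -118.7, 16.2]
eef_rot: [1.238, 1.189, -1.238]
force: [-0.0, -6.7, -0.6]
opening: 0.869
```

```bash
python3 jars.py 5 ; python3 - <<'E'
from h import *
go(487,-78,18,np.radians(-2.25))
E
```

```text
tray ((503.43994140625, 76.94391632080078), (277.4442443847656, 170.38430786132812), 87.82427978515625)
at [ 494.3 -118.4   16.2] jaw deg -2.3 -> t [-0.0838  0.0836  0.2744] yaw -0.0401 q6 -0.2 F [ 0.3 -0.9  0.5] open mm 79.9 t 35.6833
at [ 494.3 -118.4   16.2] jaw deg -2.3 -> t [-0.0018 -0.0089 -0.04  ] yaw -0.0008 q6 -0.2 F [ 0.3 -0.9  0.5] open mm 79.9 t 35.6833
```

View pics/tj5.png

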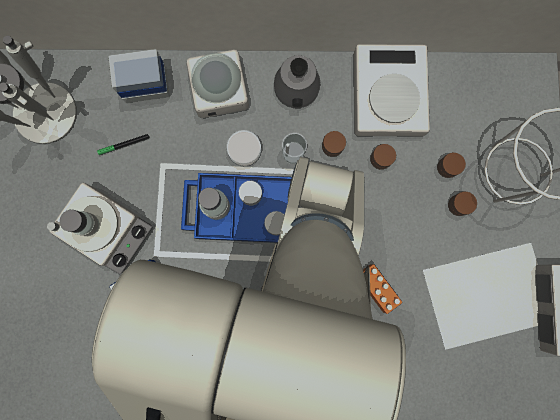

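View pics/sj5.png

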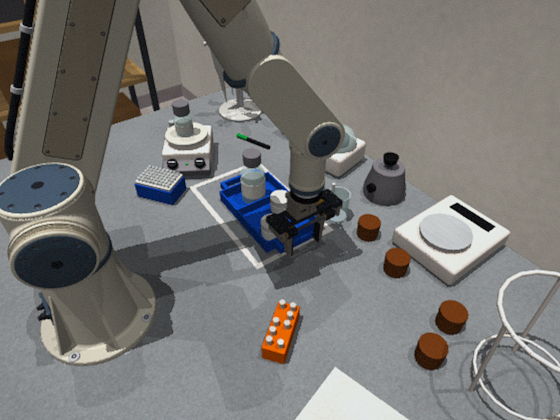

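>>> servo_tool([
  [0,-0.001,-0.004,0],
  [0,-0.002,-0.009,0],
  [0,-0.003,-0.014,0],
  [0,-0.004,-0.019,0],
  [0,-0.005,-0.024,0],
  [0,-0.006,-0.029,0],
  [0,-0.007,-0.033,0],
  [0,-0.008,-0.036,0],
  [0,-0.008,-0.038,0],
  [0,-0.008,-0.039,0],
])

```text
time: 36.52
ee_pos: [487.8, -79.6, 16.2]
eef_rot: [1.239, 1.189, -1.239]
force: [0.3, -5.2, -0.2]
opening: 0.874
```

```bash
python3 jars.py 6
```

```text
tray ((497.49859619140625, 123.98544311523438), (261.3852233886719, 170.42735290527344), 87.4466781616211)
at [487.8 -79.4  16.2] jaw deg -2.3 -> t [-0.0838  0.0916  0.3131] yaw -0.0402 q6 -0.12 F [-0.4 -4.4 -0.4] open mm 80.1 t 36.6167
```

>>> servo_tool([
  [0,0,0.01,0],
  [0,0,0.025,0],
  [-0.02,0,0.04,0],
  [-0.06,0,0.05,0],
  [-0.1,0,0.08,0],
  [-0.14,0,0.12,0],
  [-0.17,0,0.16,0],
  [-0.19,0,0.2,0],
  [-0.19,0,0.24,0],
  [-0.19,0,0.28,0],
])

```text
time: 37.45
ee_pos: [477.6, -334.4, 205.8]
eef_rot: [1.239, 1.187, -1.237]
force: [0.6, 0.4, -0.9]
opening: 0.872
```

>>> servo_tool([
  [0,0,0.04,0],
  [0,0,0.08,0],
  [0,0,0.11,0],
  [0,0,0.12,0],
  [0,0,0.12,0],
])

```text
time: 37.87
ee_pos: [471.6, -454.2, 202.5]
eef_rot: [1.241, 1.189, -1.241]
force: [-1.1, 0.6, 0.4]
opening: 0.871
```

```bash
python3 jars.py 7
```

```text
tray ((496.4534912109375, 93.1591567993164), (323.4797058105469, 170.20291137695312), 87.69017028808594)
at [ 472.1 -451.1  202.5] jaw deg -2.34 -> t [ 0.1026  0.0925 -0.0589] yaw -0.0408 q6 -0.72 F [-0.4  0.7  0.6] open mm 80.0 t 37.9667
```

View pics/tj7.png

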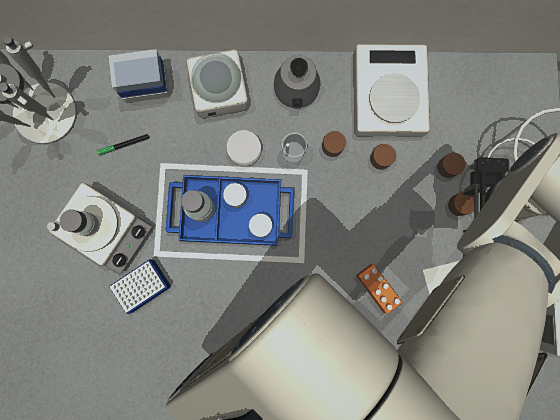

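View pics/sj7.png

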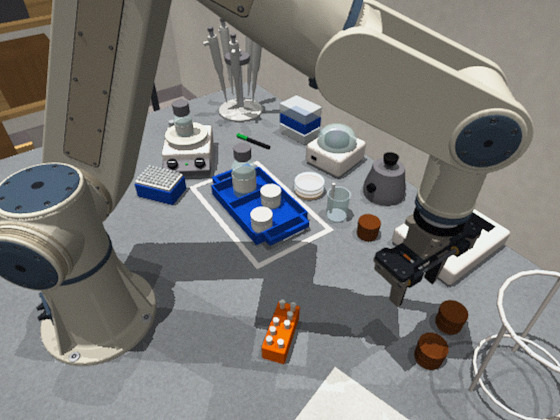

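```bash
python3 - <<'E'
from h import *
T=load('tj7.png');S=load('sj7.png')
for X in([450.5,432,100],):
  for i in range(0):pass
def ring(c,x,y,z,r,col):
    p=np.array([proj(c,[x+r*np.cos(a),y+r*np.sin(a),z]) for a in np.linspace(0,6.28,60)]);return p
ims=[]
for c,(x0,x1,y0,y1) in((T,(40,150,180,270)),(S,(140,250,80,170))):
    im=cv2.resize(c['color'][y0:y1,x0:x1],None,fx=3.6,fy=3.6,interpolation=cv2.INTER_CUBIC)
    for (x,y,z,r,col) in((450.5,432,100,67.5,(0,0,255)),(450,432,205,25,(0,255,0)),(450,432,100,28,(255,0,255))):
        p=((ring(c,x,y,z,r,0)-[x0,y0]+.5)*3.6).astype(int);cv2.polylines(im,[p],True,col,1)
    ims.append(im)
cv2.imwrite('pics/z17.png',np.hstack(ims))
E
```

```text
(no output)
```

View pics/z17.png

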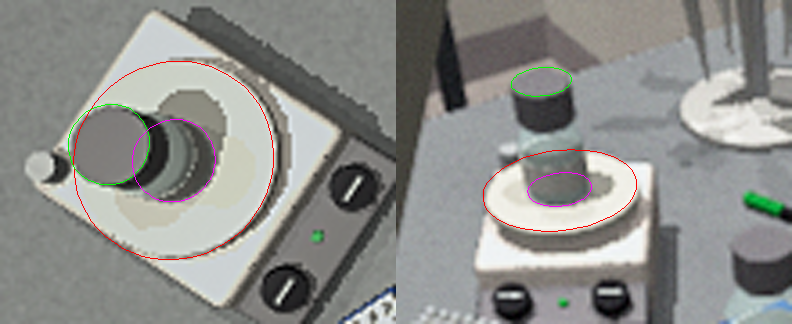

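```bash
python3 -c "
from workcell import *
print(get_state()['qvel']); print(job_done())"
```

```text
[ 0.02432232 -0.01471402  0.01572495 -0.00032101 -0.00170924  0.00217538]
the job is handed in; nothing more can be done
None
```

I carried out the whole job and handed it in at about 38 s on the robot's clock; no verdict is reported.

**Swap:** I set the tall bottle down on the bench inside the outline, moved the short bottle to the stirrer's plate, then stood the tall bottle in the bay. Neither fell. The last images show both upright, with the short bottle about 2 mm from the plate's middle.

**Jars:** Only two white-lidded jars were present. Both stand upright in the larger compartment. I did not touch the four brown look-alikes.

**Tray:** I pushed it, loaded and without lifting, against its right handle into the outline, with under 7 N measured at the wrist. Its centre last measured (496.5, 93.2) mm with yaw −2.3°. The outline's centre is about (493.7, 93) mm with yaw −2.25°, so I reckon about 20 mm of clearance on every side.

**Checks that disagreed or were off plan:**
- **Heights:** two-view heights came out 1 to 3 mm below the text's values for the bottles and plate.
- **Plate contact:** the short bottle was briefly pressed on the plate with about 26 N, under the 40 N limit, because I lowered it slightly too far. I backed off before releasing.
- **Plate fit:** my first colour mask for the plate leaked past its edge, so I used a second mask, whose two views agreed to 0.4 mm.
- **Bystanders:** I checked these only by eye. In the last pictures they look where they started.

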